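# Spread a snap ring over a toy wheel's axle stub

### The arm

A 6-joint arm with a two-finger parallel gripper is mounted at the origin on the work surface. World frame = base frame: x ahead of the robot, y to its left, z up, the work surface at z = 0. Lengths are in m, angles in rad, forces in N, time in s.
With the tool pointing down it reaches from about 0.275 to 0.825 m from the base axis. Payload 4.9 kg.
Tool frame: the origin (TCP) lies at the very end of the fingers, on their centre line; the grasp point (between the pads) lies arm.hold_point_z behind it (arm.hold_point_z is the distance from the TCP to the grasp point, in m); z points along the fingers, y is the direction in which the jaws open and shut (so a half turn about z gives the same grasp; the last joint's range is limited). The gripper opens to 85 mm and grips with 20 to 120 N. Pads are 22 mm wide; open, the fingers measure 114 mm over their backs; the gripper's body (76 mm by 85 mm) begins 54 mm behind the grasp point. The pads swing forward as they close: fully open they stand 13 mm farther back than shut.
Start: joints at [-1.292, 0.326, -0.193, 1.052, 0, 1.437], TCP at [0.221, -0.504, 0.231] pointing down, gripper open.
Joint ranges: [-2.65, 2.65], [-0.97, 1.79], [-1.3, 1.35], [-1.93, 2.1], [-1.47, 1.37], [-3.14, 3.14]. Speed limits (rad/s): [2.57, 2.57, 3.14, 3.14, 3.14, 3.14].

### API

Orientations are given as a unit quaternion [w, x, y, z].
In Python, from workcell import status, cams, ticket, models, arm gives the robot as it stands. The module is installed in compiled form; this text tells all that it offers.
- The arm moves only by the tool step_arm, never from a script. Its argument "commands" is a list of rows, each a list of 6 numbers: the shift along the world's x, y, z in mm, then the turn, a rotation vector about the world's x, y, z in degrees. In form: [[dx, dy, dz, wx, wy, wz], ...]. A call has 1 to 20 rows; each row shifts and turns the commanded pose from where the row before left it; what a row does not reach is not made up. A row lasts 1/12 s, in which the tool goes at most 41.7 mm and 7.16 degrees, less where a joint would pass 70% of its speed; a pose out of reach is approached as far as the arm can. A call with a gripper value outside its range is refused whole. "hand" is the finger opening in mm, from 0 to 85.4, set as the call begins (left out, the last holds). The fingers move at their own pace and stop on an object; the grip force is fixed at half the most. Time passes only in rows, so rows that do not move let the fingers close. It gives the time, the measured TCP pose, the force and the opening at its end, in the units of the state.
- status.read_state(): the state, without advancing time (a new reading comes with each control period).
- cams.get_image(name): name is "scene" or "top" or "wrist"; returns a dict with "pixels" (400x640x3 uint8, red, green, blue), "intrinsics" (3x3 intrinsics, pixels), "D" ([k1, k2, p1, p2, k3] as OpenCV has them; the pictures are not rectified), "T" (4x4, takes a point from camera to world coordinates). Camera axes: x right, y down, z forward; pixel columns grow to the right and rows downward; lengths in m; the calibration is good to about 2 mm. A picture is of the moment at which its call begins. There is no depth.
- ticket.hand_in(): hands the job in, once; it reports no verdict.
Trained networks look in a picture, given as the dict that the camera call returned (one of the last four; its "shot" number tells which), for a name from the list of things; names that differ only in an ending like _2 or _b are one class to them, and where a whole thing is asked for, a point or a joint stands for the part that bears it (a point fixed in the world has none). Each returns a list of dicts, best first, with "score" (0 to 1); they miss things now and then, are a little off and sometimes report something else, mostly with a low value. They report only what shows in the picture. A call takes as long as a camera call. They do not tell look-alikes from the thing itself.
- models.look_for(picture, label): "extent" ([left, top, right, bottom] in pixels, round what is visible of it).
- models.regions_of(picture, label): "region" (400x640 bool, what is visible of it) and "extent" ([left, top, right, bottom] in pixels, round what is visible of it).
- models.mark_of(picture, label): "position" ([column, row] in pixels: a listed point, or the origin of a listed thing).
The state is a dict: "time_s": time; "q": joint angles; "dq": joint speeds; "effort": joint torques, N m; "ee_pos": TCP position; "ee_rot": TCP orientation; "ft_force": force on the tool from outside, world axes, zero at the start; "wrist_torque": the same for the moment, N m; "width": finger opening in m.
Only numpy, scipy, OpenCV 4.12 (cv2) and the standard library are available. Lean on these libraries where they do the work, as an engineer would, in place of code of your own. Each camera call takes 0.05 s, during which the arm holds its last target.

### The job

Take the lock-ring pliers out of their rack by the handles, put the closed tips into the gap of the white snap ring in the tray, squeeze to spread the ring and lift it out on the pliers. Slide the spread ring over the red axle stub of the toy wheel, down to the groove just above the steel washer, and finish there still holding it: pliers upright and squeezed, ring lying level at the groove and spread open, nothing let go. Leave the toy hammer, spanner, screwdriver and blue toolbox where they are.

Things in the scene. Friction and masses are not known exactly. Their poses are not given: they have to be found in the camera images.
- pliers: Lock-ring pliers, 160 g, standing tips down in the rack. Origin: centre of the pivot bolt, 70 mm above the ledge in the rack. z up from tips to handles, x along the bolt, y from handle to handle (both sides and both faces alike). Tips end 61 mm below the origin, handles 100 mm above. Cheeks 42 mm wide (y) rest on the rack's top; lift straight up 60 mm. In the rack the tips can spread only 4 mm a side
- pliers_grip (a point): Good place to grip, midway between the purple handles, 78 mm above the pivot. Handles are 18 mm wide (x) and swell outwards here with flat outer faces 18 mm high: 56 mm over the outside at rest (y), less above and below. Squeezed together along y they spread the tips: 5 N a handle to start, about 11 N with the ring fully spread. Fully spread at about 32 mm over the outside, stop at about 30 mm
- pliers_tip (a point): Midway between the lower ends of the two steel blades. Each moves 3 mm for 4 mm at its handle; 1 to 2 mm a handle is squeeze enough to carry the pliers. Blades together, at rest: 10 mm wide (y), 8 mm thick (x); they reach 5 mm down below shoulders (22 mm wide at rest) that come to lie on the ring's ends. Their outer faces press the ring's ends apart, 30 to 31 mm over the outside when fully squeezed
- plier_left (a joint): how far one half of the pliers is squeezed (rad): 0 at rest, 0.175 fully spread, 0.185 at the stop
- plier_right (a joint): the same for the other half
- rack: Fixed plywood block 30 x 58 mm and 62 mm high on a grey foot 90 x 100 mm; origin at the centre of its underside. The pocket for the pliers' jaws is 16 x 30 mm, open at the top
- ring: White springy plastic snap ring, 15 g, C-shaped, 6 mm thick, lying flat in the tray. Origin: ring centre on its underside, z up, gap on the +x side. Section 10 mm wide; 54 mm across outside when spread. At rest it is too tight for the stub; spread by the pliers its hole is 34 mm across. The spread ring is carried on the blades by their pressure (1 N an end at rest, 5 N spread) and friction
- ring_gap (a point): Middle of the ring's gap at mid thickness, 21 mm along +x from the ring centre: where the pliers' blades belong, pliers' y along the ring's y. The gap between the ring's flat ends is 17.6 mm wide (y) at rest, 30 mm spread; the ends reach from 15 to 26 mm along x from the ring centre
- ring_left (a joint): how far one arm of the ring is spread (rad): 0 at rest, about 0.15 when the pliers are fully squeezed
- ring_right (a joint): the same for the other arm
- ring_center (a point): centre of the ring at mid thickness, 3 mm above its underside
- tray: Fixed square tray 130 x 130 mm, black rubber floor 4 mm above the ledge, aluminium rim 10 mm high; origin at the centre of its underside
- wheel: Toy wheel, 140 mm across, lying in a fixed 150 mm square nest, axle stub straight up in the middle; origin under the nest on the stub's axis. Tyre top 52 mm above the ledge, steel washer (54 mm across) top 56 mm. The 7 mm high groove begins right on the washer; above it the red stub, 30 mm in diameter, up to 77 mm, then tapering to 23 mm across at 81.5 mm
- groove (a point): centre of the stub's groove, on the axis, 59.6 mm above the ledge: with the ring lying on the washer its mid thickness is 59 mm above the ledge
- toolbox: Blue plastic toolbox shell, an open box 120 x 230 mm, 85 mm high, loose (bystander)
- toy_hammer: Red plastic toy hammer lying on the ledge (bystander)
- toy_spanner: Yellow plastic toy spanner lying on the ledge (bystander)
- toy_screwdriver: Green plastic toy screwdriver lying on the ledge (bystander)
Mind the look-alikes: they are no part of the job. There is more than one size of the ring; the one meant has the size given above. Several things look just like the rack: the one meant starts farthest to the robot's left.

How it is judged:
On the way, in this order (a step that is already met when the one before it is completed fails the run):
1. the pliers are held in the fingers, clear of the rack (z of pliers in the frame of rack above 0.115 m and contact force between the fingers and pliers above 1 N and contact force between pliers and rack below 0.1 N), for 0.1 s.
2. the ring, spread by the pliers, hangs on them clear of the tray (z of ring_center in the frame of tray above 0.03 m and value of joint each of ring_left, ring_right above 0.08 rad and contact force between pliers and ring above 1 N and contact force between the fingers and pliers above 1 N), for 0.1 s.
At the end, for the whole second after the job is handed in: Ring round the stub (centre within 5 mm of its axis), mid thickness within 2.5 mm of the groove's centre, level within 0.1 rad, both arms spread over 0.11 rad by the pliers (over 2 N), pliers squeezed by the fingers (over 4 N), upright within 0.15 rad, out of the rack; all at rest (horizontal distance between ring_center and groove below 0.005 m and z of ring_center in the frame of groove between -0.0025 and 0.0025 m and angle between the z axis of ring and the z axis of wheel, either way round below 0.1 rad and value of joint each of ring_left, ring_right above 0.11 rad and contact force between pliers and ring above 2 N and contact force between the fingers and pliers above 4 N and angle between pliers's own z axis and vertical below 0.15 rad and contact force between pliers and rack below 0.1 N and linear speed of each of ring, pliers below 0.02 m/s); the arm keeps its last pose, push and grip.
It fails at once if a toy tool or the toolbox is displaced by more than 30 mm (distance of any of toolbox, toy_hammer, toy_spanner, toy_screwdriver from where it was at the start of the episode above 0.03 m).
It also fails if it takes over 45 s, if anything falls off the work surface, if the arm or the gripper's body presses on something with over 40 N, if the wrist force passes 120 N, or if a joint passes its speed limit or range.

## Working session

There is one attempt and no reset: what is moved stays moved. The work goes in short steps, Python scripts to look and compute and a tool call to move; the robot and the scene stay as the last step left them, time stands still between calls to the robot, and variables do not carry over. Pictures are saved under pics/ and viewed, and the job is handed in when it is done.

Besides the shell and the picture viewer there is one more tool, called as a command line: name --pt "numbers of a row" for each row, then --argument value for the rest. step_arm: Moves the arm, as the interface text tells. Its arguments: {"type":"object","properties":{"commands":{"type":"array","items":{"type":"array","items":{"type":"number"}}},"hand":{"type":"number"}},"required":["commands"]}

```bash
mkdir -p pics; cat > h.py <<'E'
from workcell import status, cams, ticket, models, arm
import numpy as np, cv2
def shot(n,fn=None):
    p=cams.get_image(n)
    if fn: cv2.imwrite('pics/'+fn,cv2.cvtColor(p['pixels'],cv2.COLOR_RGB2BGR))
    return p
def onplane(p,uv,z):
    K=np.array(p['intrinsics'],float);D=np.array(p['D'],float);T=np.array(p['T'])
    n=cv2.undistortPoints(np.array([[uv]],float),K,D)[0,0]
    d=T[:3,:3]@np.array([n[0],n[1],1]);o=T[:3,3]
    return o+d*(z-o[2])/d[2]
def proj(p,X):
    T=np.linalg.inv(np.array(p['T']))
    return cv2.projectPoints(np.array(X,float).reshape(-1,3),cv2.Rodrigues(T[:3,:3])[0],T[:3,3],np.array(p['intrinsics'],float),np.array(p['D'],float))[0][:,0]
E
python3 - <<'E'
from h import *
print({k:np.round(v,3) for k,v in status.read_state().items()}, arm.hold_point_z)
for n in ['scene','top','wrist']:
    p=shot(n,n+'0.png'); print(n,np.round(p['T'],3).tolist(),p['intrinsics'],p['D'])
    for l in ['pliers','rack','ring','tray','wheel','toolbox','toy_hammer','pliers_grip','groove','ring_gap','pliers_tip']:
        print(l,[(round(d['score'],2),np.round(d['position']).tolist()) for d in models.mark_of(p,l)])
E
```

```text
{'time_s': np.float64(0.0), 'q': array([-1.292,  0.327, -0.194,  1.052,  0.   ,  1.437]), 'dq': array([-0.   , -0.   , -0.001, -0.   ,  0.   , -0.001]), 'effort': array([-0.0000e+00, -4.4340e+01,  2.6244e+01,  1.5000e-02, -0.0000e+00,
        0.0000e+00]), 'ee_pos': array([ 0.22 , -0.503,  0.23 ]), 'ee_rot': array([-0.001,  0.979,  0.205, -0.   ]), 'ft_force': array([ 0.236,  0.021, -0.276]), 'wrist_torque': array([-0.036,  0.02 , -0.042]), 'width': np.float64(0.085)} 0.0187
scene [[0.489, 0.489, -0.722, 1.396], [0.872, -0.289, 0.395, -0.43], [-0.016, -0.823, -0.568, 0.758], [0.0, 0.0, 0.0, 1.0]] [[364.09197741   0.         317.75863137]
 [  0.         364.09197741 203.67642259]
 [  0.           0.           1.        ]] [-0.02572136  0.          0.          0.          0.        ]
pliers [(0.84, [362.0, 195.0]), (0.49, [313.0, 221.0])]
rack [(0.85, [310.0, 191.0]), (0.66, [363.0, 212.0])]
ring [(0.6, [283.0, 200.0]), (0.43, [311.0, 221.0])]
tray [(0.97, [310.0, 223.0]), (0.71, [314.0, 222.0])]
wheel [(0.85, [250.0, 249.0])]
toolbox [(0.61, [330.0, 270.0])]
toy_hammer [(0.94, [179.0,
[... 761 characters left out ...]
 212.0])]
toolbox [(0.58, [334.0, 137.0])]
toy_hammer [(0.68, [472.0, 208.0])]
pliers_grip [(0.73, [227.0, 207.0])]
groove [(0.88, [391.0, 207.0]), (0.46, [308.0, 215.0])]
ring_gap [(0.72, [307.0, 216.0]), (0.59, [331.0, 279.0])]
pliers_tip [(0.63, [240.0, 216.0])]
wrist [[0.402, -0.872, -0.279, 0.292], [-0.916, -0.383, -0.121, -0.472], [-0.001, 0.304, -0.953, 0.375], [0.0, 0.0, 0.0, 1.0]] [[360.24808477   0.         320.70955415]
 [  0.         360.24808477 198.96513007]
 [  0.           0.           1.        ]] [-0.06871848  0.          0.          0.          0.        ]
pliers []
rack []
ring []
tray []
wheel []
toolbox []
toy_hammer []
pliers_grip []
groove []
ring_gap []
pliers_tip []
```

View pics/scene0.png

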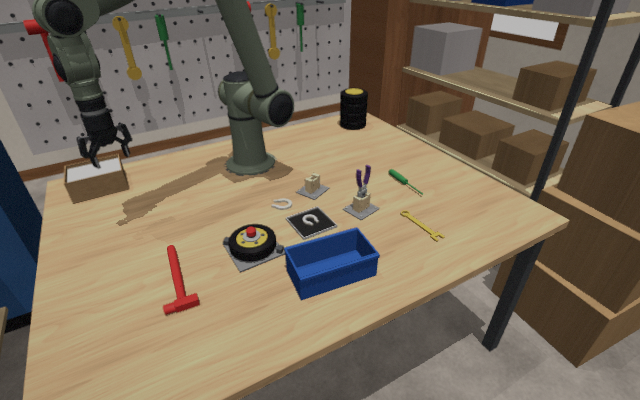

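View pics/top0.png

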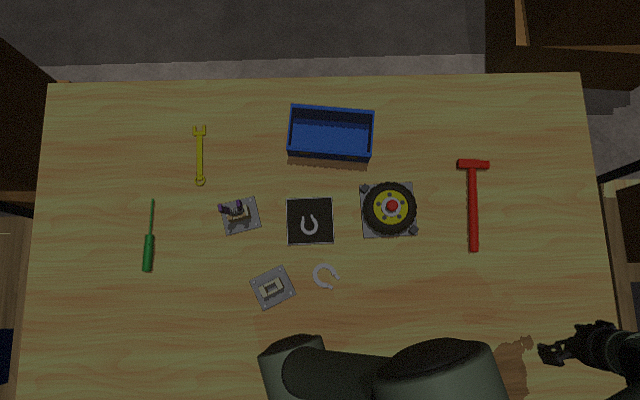

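The pictures show the pliers in the rack at top (240,212), the tray ring at (308,222), the wheel at (390,208) and the toolbox at (331,133). The loose ring at (325,277) and the empty rack at (272,288) are look-alikes.

```bash
python3 - <<'E'
from h import *
p=shot('top')
for n,uv,z in [('rack',(240,216),0),('grip',(227,207),.148),('ring',(308,223),.007),('gap',(307,216),.007),('groove',(391,207),.06),('tray',(312,221),0.004),('tbox corner',(287,160),.085),('tbox corner',(371,162),.085)]:
    print(n,onplane(p,uv,z).round(4))
im=cv2.cvtColor(p['pixels'],cv2.COLOR_RGB2BGR)[160:270,205:430]
cv2.imwrite('pics/topc.png',cv2.resize(im,None,fx=3.5,fy=3.5,interpolation=cv2.INTER_CUBIC))
from scipy.spatial.transform import Rotation as R
s=status.read_state();q=s['ee_rot'];print(R.from_quat([q[1],q[2],q[3],q[0]]).as_matrix().round(3))
Tw=cams.get_image('wrist')['T'];TT=np.eye(4);TT[:3,:3]=R.from_quat([q[1],q[2],q[3],q[0]]).as_matrix();TT[:3,3]=s['ee_pos']
print((np.linalg.inv(TT)@Tw).round(4))
E
```

```text
rack [0.5359 0.2152 0.    ]
grip [0.5357 0.2224 0.148 ]
ring [0.5111 0.026  0.007 ]
gap [0.5307 0.0284 0.007 ]
groove [ 0.5418 -0.1964  0.06  ]
tray [0.5169 0.0148 0.004 ]
tbox corner [0.6704 0.0776 0.085 ]
tbox corner [ 0.66   -0.1456  0.085 ]
[[ 0.916  0.401  0.   ]
 [ 0.401 -0.916 -0.   ]
 [ 0.     0.    -1.   ]]
[[ 1.000e-03 -9.527e-01 -3.040e-01  7.790e-02]
 [ 1.000e+00  1.300e-03 -7.000e-04 -1.000e-03]
 [ 1.000e-03 -3.040e-01  9.527e-01 -1.434e-01]
 [ 0.000e+00  0.000e+00  0.000e+00  1.000e+00]]
```

View pics/topc.png

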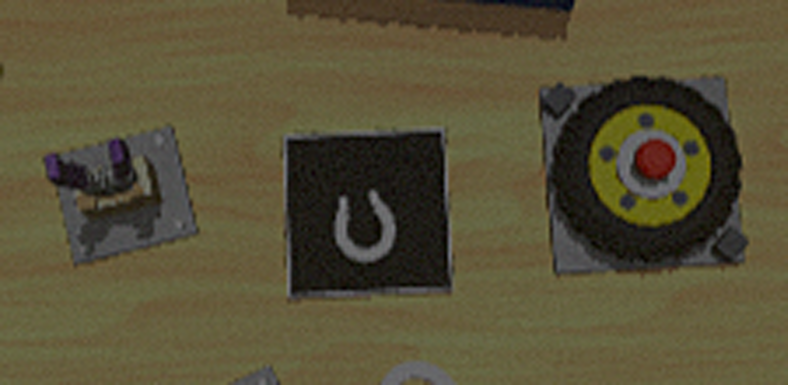

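step_arm --pt "16 37 3.6 0 0 -0.55" --pt "16 37 3.6 0 0 -0.55" --pt "16 37 3.6 0 0 -0.55" --pt "16 37 3.6 0 0 -0.55" --pt "16 37 3.6 0 0 -0.55" --pt "16 37 3.6 0 0 -0.55" --pt "16 37 3.6 0 0 -0.55" --pt "16 37 3.6 0 0 -0.55" --pt "16 37 3.6 0 0 -0.55" --pt "16 37 3.6 0 0 -0.55" --pt "16 37 3.6 0 0 -0.55" --pt "16 37 3.6 0 0 -0.55" --pt "16 37 3.6 0 0 -0.55" --pt "16 37 3.6 0 0 -0.55" --pt "16 37 3.6 0 0 -0.55" --pt "16 37 3.6 0 0 -0.55" --pt "16 37 3.6 0 0 -0.55" --pt "16 37 3.6 0 0 -0.55" --pt "16 37 3.6 0 0 -0.55" --pt "0 0 0 0 0 0"

```text
time_s: 3.57
ee_pos: [0.5269, 0.2045, 0.2995]
ee_rot: [-0.002, 0.993, 0.12, 0.001]
ft_force: [-1.4, -0.6, 1.0]
width: 0.0859
```

```bash
cat > w.py <<'E'
from h import *
import sys
s=status.read_state();print(s['time_s'],s['ee_pos'].round(4) if hasattr(s['ee_pos'],'round') else s['ee_pos'],np.round(s['ee_rot'],4),np.round(s['q'],3),s['ft_force'],s['width'])
tag=sys.argv[1]
for n in sys.argv[2:]:
    p=shot(n,f'{n}{tag}.png')
    np.savez(f'pics/{n}{tag}.npz',**{k:np.array(v) for k,v in p.items() if k!='pixels'},pixels=p['pixels'])
    for l in ['pliers','rack','ring','tray','pliers_grip','groove','ring_gap','pliers_tip','ring_center']:
        print(n,l,[(round(d['score'],2),np.round(d['position'],1).tolist()) for d in models.mark_of(p,l)])
E
python3 w.py 1 wrist top
```

```text
3.5667 [0.5269 0.2045 0.2995] [-0.0016  0.9928  0.1199  0.0011] [ 2.380e-01  3.190e-01 -2.900e-02  1.221e+00  3.000e-03  3.139e+00] [-1.41754221 -0.61274745  1.01494066] 0.08585689135566918
wrist pliers [(0.73, [311.9, 148.7]), (0.5, [315.2, 139.0])]
wrist rack [(0.82, [345.1, 291.8]), (0.62, [314.7, 136.0])]
wrist ring [(0.93, [455.9, 198.9]), (0.37, [315.5, 136.9])]
wrist tray [(0.66, [457.5, 190.1]), (0.29, [113.6, 131.8])]
wrist pliers_grip [(0.57, [311.1, 162.0])]
wrist groove []
wrist ring_gap [(0.79, [457.0, 184.9])]
wrist pliers_tip [(0.56, [315.4, 142.4])]
wrist ring_center [(0.67, [453.3, 201.8])]
top pliers [(0.6, [236.2, 210.6]), (0.25, [328.3, 138.7])]
top rack [(0.76, [275.6, 286.1])]
top ring [(0.66, [327.8, 274.2]), (0.55, [306.5, 223.9])]
top tray [(0.69, [310.6, 221.7])]
top pliers_grip [(0.73, [227.2, 208.2])]
top groove [(0.82, [394.4, 207.4])]
top ring_gap [(0.73, [330.7, 281.1]), (0.71, [307.7, 214.3])]
top pliers_tip [(0.81, [240.3, 212.4])]
top ring_center [(0.78, [325.8, 276.6]), (0.46, [312.2, 223.9])]
```

View pics/wrist1.png

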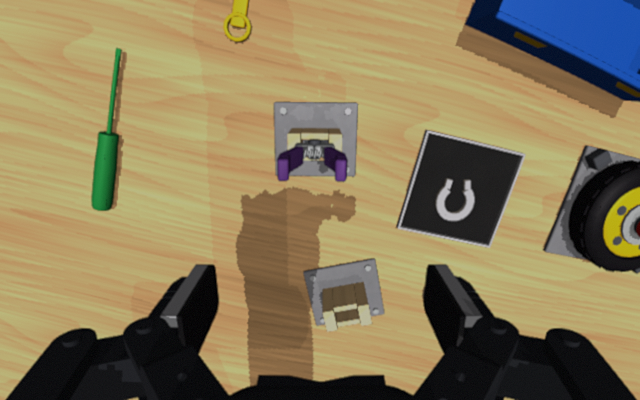

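```bash
python3 - <<'E'
from h import *
im=cv2.imread('pics/wrist1.png')
a=cv2.resize(im[90:260,260:430],None,fx=3,fy=3,interpolation=cv2.INTER_CUBIC)
b=cv2.resize(im[120:250,390:530],None,fx=3,fy=3,interpolation=cv2.INTER_CUBIC)
cv2.imwrite('pics/z1a.png',im[90:190,260:370].repeat(6,0).repeat(6,1))
cv2.imwrite('pics/z1b.png',b)
E
```

```text
(no output)
```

View pics/z1a.png

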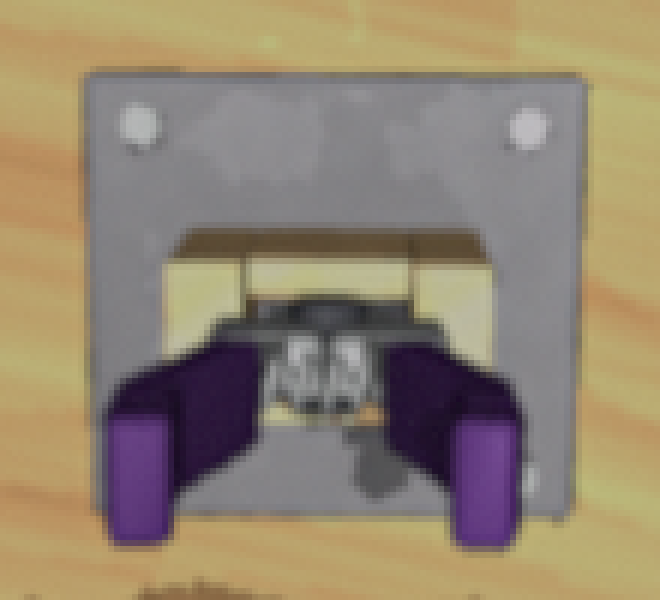

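View pics/z1b.png

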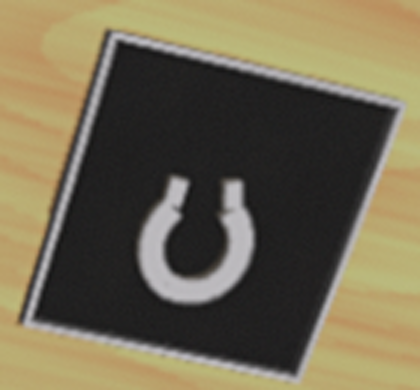

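```bash
python3 - <<'E'
from h import *
d=np.load('pics/wrist1.npz');p={k:d[k] for k in d.files}
f=lambda x,y:(260+(x+.5)/6-.5,90+(y+.5)/6-.5)
L=onplane(p,f(138,480),.170);Rr=onplane(p,f(486,482),.170)
print(L,Rr,(L+Rr)/2,np.linalg.norm(L-Rr),np.degrees(np.arctan2(*(L-Rr)[:2]))*-1)
a=onplane(p,f(165,262),.062);b=onplane(p,f(493,262),.062)
print(a,b,np.linalg.norm(a-b),np.degrees(np.arctan2(*(a-b)[:2]))*-1)
m=(a+b)/2;yaw=np.radians(13.5);print('block c',m-0.015*np.array([np.cos(yaw),np.sin(yaw),0]))
c=[onplane(p,f(*u),.005) for u in [(90,75),(582,78),(570,517),(97,517)]]
print(np.mean(c,0),[np.linalg.norm(c[i]-c[i-1]) for i in range(4)],np.degrees(np.arctan2(*(c[0]-c[1])[:2]))*-1,np.degrees(np.arctan2(*(c[3]-c[2])[:2]))*-1)
g=lambda x,y:(390+(x+.5)/3-.5,120+(y+.5)/3-.5)
# ring mask: white pixels
r=models.regions_of(shot('wrist'),'ring')
for q in r: print(q['score'],q['extent'])
M=r[0]['region'];ys,xs=np.nonzero(M)
P=np.array([onplane(p,(x,y),.010)[:2] for x,y in zip(xs,ys)])
print(len(P),P.mean(0))
np.save('pics/ringpts1.npy',P)
# fit C model by IoU on grid
from scipy.optimize import minimize
def mk(cx,cy,th,N):
    X=N-[cx,cy];c,s=np.cos(th),np.sin(th);u=X[:,0]*c+X[:,1]*s;v=-X[:,0]*s+X[:,1]*c
    return u,v
c0=P.mean(0)
for e in [(393+0,0)]:pass
for lab,u in [('endL',(178,178)),('endR',(234,180)),('endLin',(190,180)),('endRin',(222,181)),('bottom',(190,303)),('left',(140,245)),('right',(254,245))]:
    print(lab,onplane(p,g(*u),.010).round(4))
t=[onplane(p,g(*u),.010) for u in [(108,32),(402,104),(298,378),(22,322)]];print('tray',np.mean(t,0),[np.linalg.norm(t[i]-t[i-1]) for i in range(4)])
E
```

```text
[0.53390798 0.23833302 0.17      ] [0.54443804 0.19455875 0.17      ] [0.53917301 0.21644589 0.17      ] 0.04502297465722889 13.525727011036125
[0.54644333 0.24779202 0.062     ] [0.56019265 0.19194928 0.062     ] 0.057510487419783124 13.831957571117853
block c [0.53873244 0.21636897 0.062     ]
[0.53835825 0.21629814 0.005     ] [np.float64(0.08972224128100194), np.float64(0.0969615576735912), np.float64(0.08901571526510446), np.float64(0.0986776145884958)] 13.468346612534294 13.875013488944791
0.58 [433.4, 176.1, 470.8, 213.2]
0.43 [418.3, 282.8, 424.6, 300.1]
760 [0.5105105  0.03373831]
endL [0.5324 0.0431 0.01  ]
endR [0.5373 0.0197 0.01  ]
endLin [0.5328 0.0379 0.01  ]
endRin [0.5357 0.0245 0.01  ]
bottom [0.481  0.0188 0.01  ]
left [0.5007 0.0489 0.01  ]
right [0.5126 0.001  0.01  ]
tray [0.52045916 0.02467669 0.01      ] [np.float64(0.1272204560371297), np.float64(0.12894876139356515), np.float64(0.12635237498599317), np.float64(0.1287754734392936)]
```

step_arm --pt "0.6 0.6 -2 0 0 6.92" --pt "0.6 0.6 -2 0 0 6.92" --pt "0.6 0.6 -2 0 0 6.92" --pt "0.6 0.6 -2 0 0 6.92" --pt "0.6 0.6 -2 0 0 6.92" --pt "0.6 0.6 -2 0 0 6.92" --pt "0.6 0.6 -2 0 0 6.92" --pt "0.6 0.6 -2 0 0 6.92" --pt "0.6 0.6 -2 0 0 6.92" --pt "0.6 0.6 -2 0 0 6.92" --pt "0.6 0.6 -2 0 0 6.92" --pt "0.6 0.6 -2 0 0 6.92" --pt "0.6 0.6 -2 0 0 6.92" --pt "0.6 0.6 -2 0 0 6.92" --pt "0.6 0.6 -2 0 0 6.92" --pt "0.6 0.6 -2 0 0 6.92" --pt "0.6 0.6 -2 0 0 6.92" --pt "0.6 0.6 -2 0 0 6.92" --pt "0.6 0.6 -2 0 0 6.92" --pt "0.6 0.6 -2 0 0 6.92"

```text
time_s: 6.33
ee_pos: [0.5368, 0.2108, 0.2595]
ee_rot: [-0.0, 0.242, 0.97, -0.0]
ft_force: [-0.0, -0.2, 0.4]
width: 0.0855
```

step_arm --pt "0 0 -2 0 0 6.92" --pt "0 0 -2 0 0 6.92" --pt "0 0 -2 0 0 6.92" --pt "0 0 -2 0 0 6.92" --pt "0 0 -2 0 0 6.92" --pt "0 0 -2 0 0 6.92" --pt "0 0 0 0 0 0" --pt "0 0 0 0 0 0"

```text
time_s: 7.0
ee_pos: [0.5367, 0.2107, 0.2476]
ee_rot: [-0.0, -0.113, 0.994, -0.0]
ft_force: [0.0, -0.4, -0.8]
width: 0.0855
```

```bash
python3 w.py 2 wrist
```

```text
7.0 [0.5367 0.2107 0.2476] [-1.000e-04 -1.132e-01  9.936e-01 -2.000e-04] [ 0.246  0.366 -0.092  1.113 -0.     0.02 ] [ 0.03039997 -0.3596468  -0.82856302] 0.08550860268954788
wrist pliers []
wrist rack [(0.8, [323.3, 162.6]), (0.28, [326.2, 203.4]), (0.27, [92.9, 280.4])]
wrist ring [(0.66, [156.4, 96.6])]
wrist tray [(0.94, [153.0, 107.7]), (0.34, [153.9, 95.0])]
wrist pliers_grip [(0.72, [325.5, 203.8])]
wrist groove []
wrist ring_gap [(0.59, [153.9, 113.7]), (0.45, [153.8, 107.1])]
wrist pliers_tip [(0.9, [323.8, 162.7])]
wrist ring_center [(0.64, [153.4, 94.2])]
```

View pics/wrist2.png

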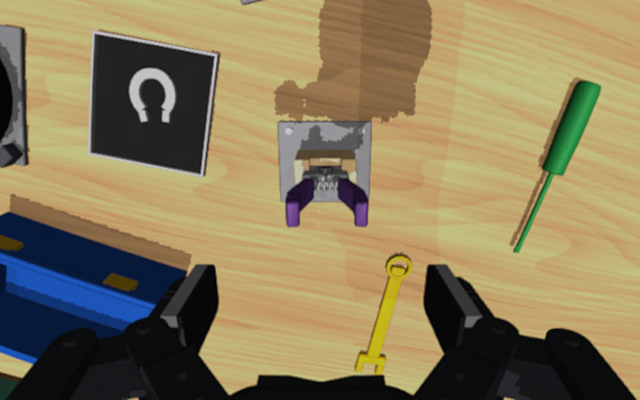

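```bash
python3 - <<'E'
from h import *
im=cv2.imread('pics/wrist2.png')
cv2.imwrite('pics/z2a.png',im[115:235,265:385].repeat(5,0).repeat(5,1))
cv2.imwrite('pics/z2b.png',cv2.resize(im[20:185,80:230],None,fx=3,fy=3,interpolation=cv2.INTER_CUBIC))
E
```

```text
(no output)
```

View pics/z2a.png

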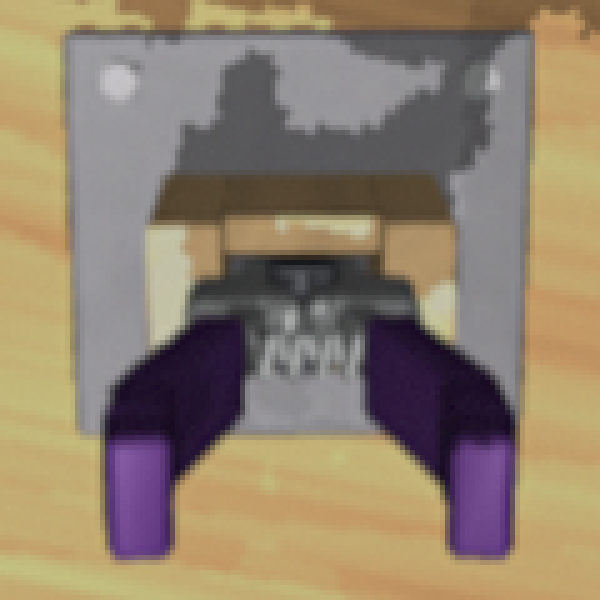

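View pics/z2b.png

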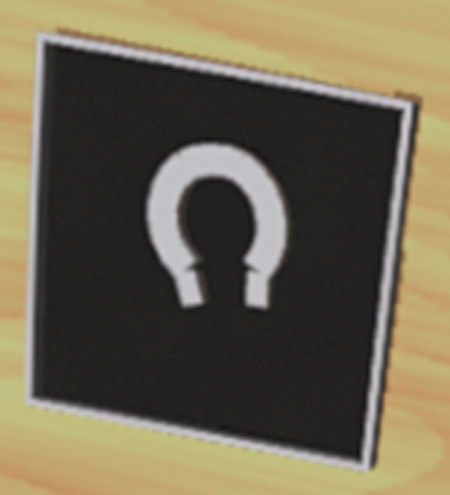

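```bash
python3 - <<'E'
from h import *
d=np.load('pics/wrist2.npz');p={k:d[k] for k in d.files}
f=lambda x,y:(265+(x+.5)/5-.5,115+(y+.5)/5-.5)
L=onplane(p,f(139,497),.170);Rr=onplane(p,f(482,497),.170)
print((L+Rr)/2,np.linalg.norm(L-Rr),np.degrees(np.arctan2(*(Rr-L)[:2]))*-1)
a=onplane(p,f(146,224),.062);b=onplane(p,f(456,224),.062)
m=(a+b)/2;yaw=np.radians(13.5);print('block c',m+0.015*np.array([np.cos(yaw),np.sin(yaw),0]),np.linalg.norm(a-b),np.degrees(np.arctan2(*(b-a)[:2]))*-1)
c=[onplane(p,f(*u),.005) for u in [(68,33),(532,33),(520,435),(80,435)]]
print(np.mean(c,0))
g=lambda x,y:(80+(x+.5)/3-.5,20+(y+.5)/3-.5)
for lab,u in [('endL',(193,304)),('endR',(257,306)),('endLin',(203,303)),('endRin',(246,305)),('top',(213,143)),('left',(147,215)),('right',(289,215))]:
    print(lab,onplane(p,g(*u),.010).round(4))
t=[onplane(p,g(*u),.010) for u in [(40,33),(417,100),(370,467),(29,402)]];print('tray',np.mean(t,0),[np.linalg.norm(t[i]-t[i-1]) for i in range(4)])
E
```

```text
[0.53831497 0.21645929 0.17      ] 0.044798579934485674 13.037946464743419
block c [0.53883426 0.21663503 0.062     ] 0.0574936762949091 13.058769114595025
[0.53882491 0.21702074 0.005     ]
endL [0.5366 0.0201 0.01  ]
endR [0.5324 0.0429 0.01  ]
endLin [0.5355 0.0236 0.01  ]
endRin [0.5328 0.0389 0.01  ]
top [0.4808 0.0216 0.01  ]
left [0.5094 0.001  0.01  ]
right [0.499  0.0504 0.01  ]
tray [0.51913717 0.02467948 0.01      ] [np.float64(0.1280516062380482), np.float64(0.12982787247831976), np.float64(0.12863993629800838), np.float64(0.12808032083460186)]
```

step_arm --pt "0.5 1.5 -10 0 0 0.1" --pt "0.5 1.5 -15 0 0 0.1" --pt "0.5 1.4 -15 0 0 0.1" --pt "0.6 1.4 -15 0 0 0.1" --pt "0 0 -15 0 0 0" --pt "0 0 -15 0 0 0" --pt "0 0 -15 0 0 0" --pt "0 0 -12 0 0 0" --pt "0 0 -8 0 0 0" --pt "0 0 -3 0 0 0" --pt "0 0 0 0 0 0" --pt "0 0 0 0 0 0"

```text
time_s: 8.5
ee_pos: [0.5391, 0.2166, 0.1249]
ee_rot: [0.0, -0.118, 0.993, -0.0]
ft_force: [0.3, -0.6, 0.1]
width: 0.0854
```

step_arm --pt "0 0 0 0 0 0" --pt "0 0 0 0 0 0" --pt "0 0 0 0 0 0" --pt "0 0 0 0 0 0" --pt "0 0 0 0 0 0" --pt "0 0 0 0 0 0" --hand 58

```text
time_s: 9.0
ee_pos: [0.539, 0.2165, 0.1249]
ee_rot: [0.0, -0.118, 0.993, -0.0]
ft_force: [-0.1, 0.6, 0.5]
width: 0.0582
```

```bash
python3 w.py 3 wrist scene|head -1
```

```text
9.0 [0.539  0.2165 0.1249] [ 2.000e-04 -1.181e-01  9.930e-01 -2.000e-04] [ 0.255  0.471 -0.261  0.838 -0.001  0.018] [-0.07972427  0.61644615  0.47822618] 0.0581596914976803
```

View pics/wrist3.png

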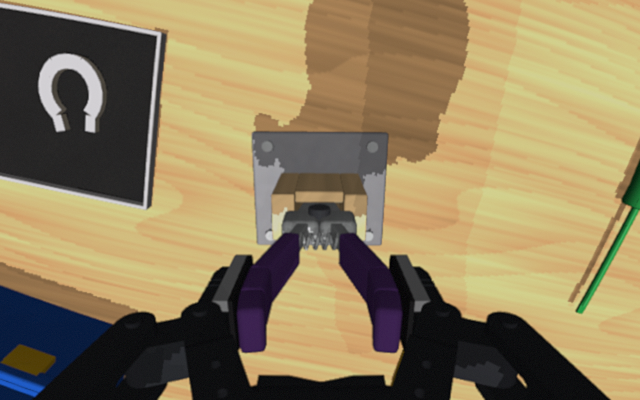

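Both handles sit centred between the pads, with the left pad at (240,275) and the right at (400,275). I'll squeeze lightly and lift.

step_arm --pt "0 0 0 0 0 0" --pt "0 0 0 0 0 0" --pt "0 0 0 0 0 0" --pt "0 0 0 0 0 0" --hand 52.5

```text
time_s: 10.33
ee_pos: [0.5393, 0.2162, 0.1251]
ee_rot: [0.001, -0.118, 0.993, -0.001]
ft_force: [0.0, -2.9, 5.0]
width: 0.0525
```

step_arm --pt "0 0 3 0 0 0" --pt "0 0 8 0 0 0" --pt "0 0 10 0 0 0" --pt "0 0 12 0 0 0" --pt "0 0 12 0 0 0" --pt "0 0 12 0 0 0" --pt "0 0 10 0 0 0" --pt "0 0 6 0 0 0" --pt "0 0 0 0 0 0" --pt "0 0 0 0 0 0" --pt "0 0 0 0 0 0"

```text
time_s: 11.25
ee_pos: [0.5384, 0.2164, 0.1971]
ee_rot: [-0.001, -0.118, 0.993, -0.0]
ft_force: [-0.7, 0.3, -1.7]
width: 0.0526
```

```bash
python3 w.py 4 wrist scene
```

```text
11.25 [0.5384 0.2164 0.1971] [-6.000e-04 -1.181e-01  9.930e-01 -2.000e-04] [ 0.255  0.407 -0.164  1.002 -0.     0.018] [-0.70552179  0.27674021 -1.69350441] 0.052608664383471594
wrist pliers [(0.91, [317.2, 222.4])]
wrist rack [(0.89, [318.3, 169.5])]
wrist ring []
wrist tray [(0.87, [125.3, 108.2]), (0.6, [125.1, 92.8])]
wrist pliers_grip []
wrist groove [(0.58, [120.8, 92.4]), (0.29, [124.8, 95.0])]
wrist ring_gap [(0.77, [125.8, 112.5]), (0.64, [567.2, 181.6])]
wrist pliers_tip [(0.59, [320.1, 194.1])]
wrist ring_center [(0.63, [121.1, 92.2])]
scene pliers [(0.74, [364.8, 177.5]), (0.39, [251.2, 248.5])]
scene rack [(0.68, [359.8, 212.2]), (0.6, [312.3, 190.4])]
scene ring [(0.61, [312.3, 220.0]), (0.51, [282.6, 201.2])]
scene tray [(0.78, [310.8, 222.9])]
scene pliers_grip [(0.54, [363.4, 155.0])]
scene groove [(0.78, [249.3, 237.5])]
scene ring_gap [(0.72, [273.3, 202.3]), (0.52, [251.3, 233.4]), (0.48, [313.9, 219.7])]
scene pliers_tip [(0.56, [365.1, 193.1]), (0.22, [362.1, 211.8])]
scene ring_center [(0.61, [309.4, 220.8])]
```

View pics/wrist4.png

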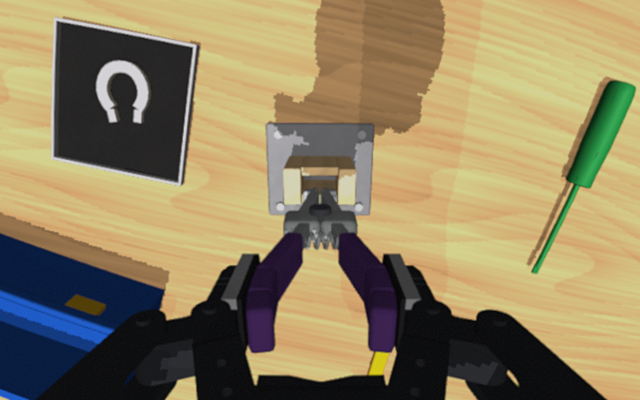

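```bash
python3 - <<'E'
from h import *
im=cv2.imread('pics/scene4.png')
cv2.imwrite('pics/s4z.png',cv2.resize(im[90:290,240:440],None,fx=3,fy=3,interpolation=cv2.INTER_CUBIC))
E
```

```text
(no output)
```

View pics/s4z.png

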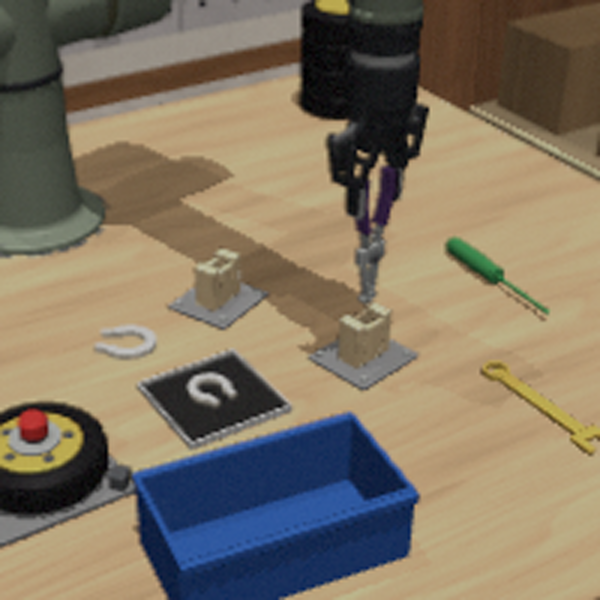

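```bash
python3 - <<'E'
from h import *
out=[]
for t in ['1','2','4']:
    d=np.load(f'pics/wrist{t}.npz');p={k:d[k] for k in d.files}
    # rectify: ring frame guess centre (.5093,.0264) yaw 11, 0.2mm/px... 
    c=np.array([.5093,.0264]);th=np.radians(11);e=np.array([np.cos(th),np.sin(th)]);n=np.array([-e[1],e[0]])
    g=np.arange(-40,40,.25)*1e-3
    U,V=np.meshgrid(g,g) # U: col -> ring -y ; V rows -> ring -x
    X=c+(-V)[...,None]*e+(-U)[...,None]*n
    uv=proj(p,np.concatenate([X,np.full(X.shape[:2]+(1,),.010)],-1).reshape(-1,3)).reshape(X.shape[:2]+(2,)).astype(np.float32)
    im=cv2.remap(p['pixels'],uv[...,0],uv[...,1],cv2.INTER_CUBIC)
    gr=im.astype(float).mean(2); m=gr>110
    m=m.astype(np.uint8)
    k,lab,st,ce=cv2.connectedComponentsWithStats(m)
    i=[lab[int(160+4*a),int(160+4*b)] for a,b in [(22,0),(20,5),(20,-5)]]
    i=max(i);M=(lab==i)
    xr=-g
    for xq in [24,22,20,18,14,10,5,0,-5]:
        r=M[np.argmin(abs(xr-xq*1e-3))];on=np.nonzero(np.diff(r.astype(int)))[0]
        print(t,xq,(-g[on]*1e3).round(1))
    col=M[:,140:180];rows=np.nonzero(M.any(1))[0];print('xrange',-g[rows[[0,-1]]]*1e3)
    out.append(cv2.cvtColor(im,cv2.COLOR_RGB2BGR))
cv2.imwrite('pics/rect.png',cv2.resize(np.hstack(out),None,fx=.83,fy=.83))
E
```

```text
1 24 [ 15.5   7.8  -8.  -15.8]
1 22 [ 15.8   7.8  -8.2 -16. ]
1 20 [ 16.2   8.   -8.2 -16.5]
1 18 [ 16.2   8.5  -8.5 -16.8]
1 14 [ 18.8   9.5  -9.8 -19. ]
1 10 [ 21.2   8.8  -9.  -21.8]
1 5 [ 23.2  11.2 -12.  -23.8]
1 0 [ 24.2  13.2 -13.8 -24.8]
1 -5 [ 24.2  13.5 -14.  -24.8]
xrange [ 26.25 -29.  ]
2 24 [ 15.8   7.8  -7.8 -15.8]
2 22 [ 16.    8.   -8.  -16.2]
2 20 [ 16.2   8.2  -8.5 -16.5]
2 18 [ 16.5   8.5  -8.8 -17. ]
2 14 [ 18.8   9.5  -9.8 -18.8]
2 10 [ 21.2   8.5  -9.  -21.8]
2 5 [ 23.5  11.5 -11.8 -23.8]
2 0 [ 24.2  13.5 -13.8 -24.8]
2 -5 [ 24.2  13.2 -13.8 -25. ]
xrange [ 26.25 -28.75]
4 24 [ 15.5   7.2  -7.8 -16. ]
4 22 [ 15.8   7.8  -8.2 -16.2]
4 20 [ 16.2   8.   -8.5 -16.8]
4 18 [ 16.5   8.2  -8.8 -17. ]
4 14 [ 18.5   9.5  -9.5 -19.2]
4 10 [ 21.2   8.2  -8.8 -21.8]
4 5 [ 23.2  11.5 -12.  -23.8]
4 0 [ 24.2  13.5 -13.8 -25. ]
4 -5 [ 24.5  13.2 -14.  -25. ]
xrange [ 26.25 -28.75]
```

View pics/rect.png

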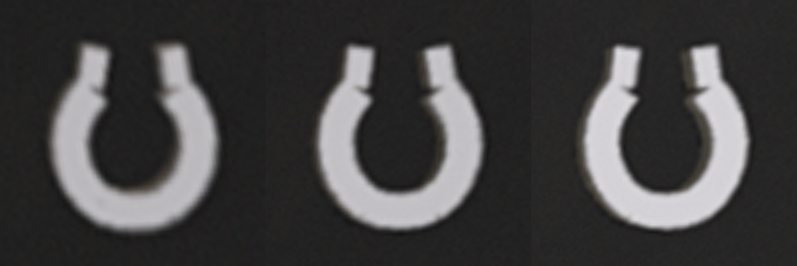

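```bash
python3 - <<'E'
from h import *
d=np.load('pics/wrist4.npz');p={k:d[k] for k in d.files}
T=np.array([.5384,.2164,.1971])
for dz in [-.105,-.110,-.116,-.055]: print(dz,proj(p,T+[0,0,dz]))
d=np.load('pics/scene4.npz');q={k:d[k] for k in d.files}
for dz in [-.110,-.116,-.055]: print('s',dz,proj(q,T+[0,0,dz]))
cv2.imwrite('pics/z4.png',cv2.cvtColor(p['pixels'],cv2.COLOR_RGB2BGR)[150:270,260:380].repeat(5,0).repeat(5,1))
cv2.imwrite('pics/z4s.png',cv2.cvtColor(q['pixels'],cv2.COLOR_RGB2BGR)[120:220,320:420].repeat(6,0).repeat(6,1))
E
```

```text
-0.105 [[318.83141399 197.37218064]]
-0.11 [[318.8609554 195.3466797]]
-0.116 [[318.89504178 193.01025633]]
-0.055 [[318.46395673 222.61436837]]
s -0.11 [[362.74228202 188.12658218]]
s -0.116 [[362.6480089  189.59559139]]
s -0.055 [[363.62889472 174.28258332]]
```

View pics/z4.png

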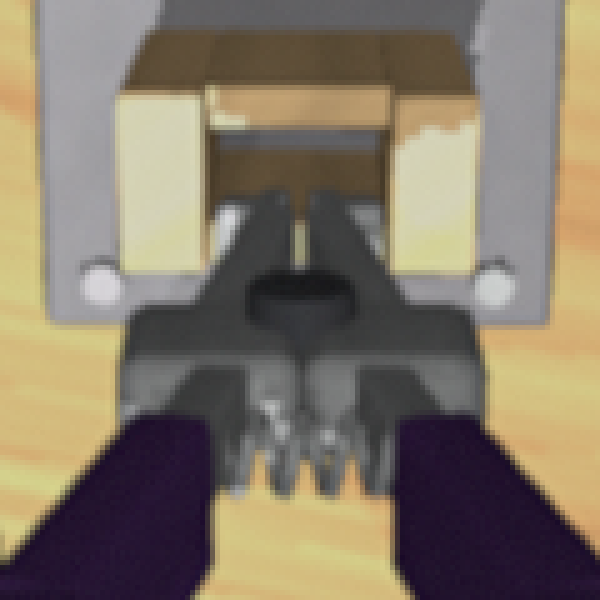

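View pics/z4s.png

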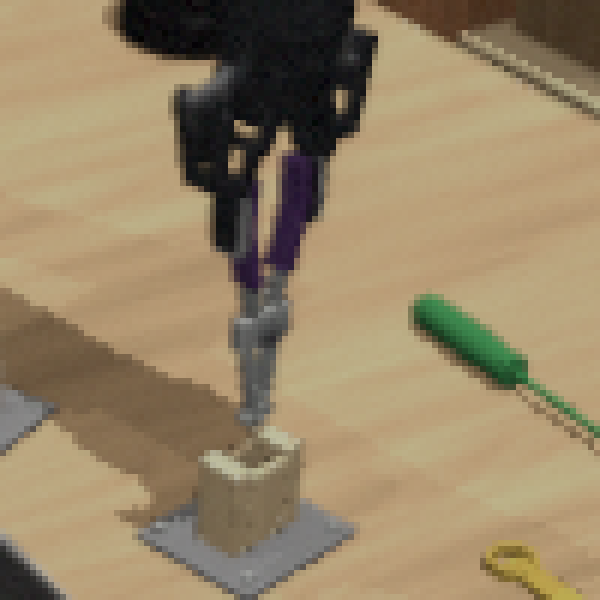

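step_arm --pt "-0.5 -8 0 0 0 0" --pt "-0.5 -16 0 0 0 -0.2" --pt "-0.5 -18 0 0 0 -0.2" --pt "-1 -18 0 0 0 -0.2" --pt "-1 -18 0 0 0 -0.3" --pt "-1 -18 -4 0 0 -0.3" --pt "-1 -18 -6 0 0 -0.3" --pt "-1 -18 -6 0 0 -0.3" --pt "-1 -18 -6 0 0 -0.3" --pt "-0.5 -16 -6 0 0 -0.2" --pt "-0.5 -12 -6 0 0 -0.2" --pt "-0.5 -6 -6 0 0 0" --pt "0 -2.5 -4 0 0 0" --pt "0 0 0 0 0 0" --pt "0 0 0 0 0 0" --pt "0 0 0 0 0 0"

```text
time_s: 13.58
ee_pos: [0.5301, 0.0307, 0.1539]
ee_rot: [0.0, -0.097, 0.995, -0.0]
ft_force: [-0.5, -0.4, -2.0]
width: 0.0529
```

```bash
python3 w.py 5 wrist scene; python3 - <<'E'
from h import *
d=np.load('pics/wrist5.npz');p={k:d[k] for k in d.files}
cv2.imwrite('pics/z5.png',cv2.cvtColor(p['pixels'],cv2.COLOR_RGB2BGR)[120:270,220:420].repeat(4,0).repeat(4,1))
d=np.load('pics/scene5.npz');p={k:d[k] for k in d.files}
cv2.imwrite('pics/z5s.png',cv2.cvtColor(p['pixels'],cv2.COLOR_RGB2BGR)[150:250,250:370].repeat(6,0).repeat(6,1))
E
```

```text
13.5833 [0.5301 0.0307 0.1539] [ 2.000e-04 -9.690e-02  9.953e-01 -1.000e-04] [-0.081  0.357 -0.36   0.854 -0.    -0.275] [-0.53456596 -0.39674023 -2.00285071] 0.052944523914557756
wrist pliers [(0.59, [315.9, 221.7])]
wrist rack [(0.96, [516.5, 229.1])]
wrist ring [(0.79, [320.2, 156.3])]
wrist tray [(0.77, [311.5, 168.2])]
wrist pliers_grip [(0.32, [516.7, 225.9])]
wrist groove [(0.57, [6.8, 162.4])]
wrist ring_gap [(0.63, [318.4, 178.0])]
wrist pliers_tip [(0.74, [317.6, 194.3])]
wrist ring_center [(0.56, [317.6, 158.0])]
scene pliers []
scene rack [(0.75, [358.7, 211.6]), (0.68, [311.2, 189.2])]
scene ring [(0.66, [283.9, 200.5]), (0.58, [314.7, 220.6])]
scene tray [(0.73, [308.8, 222.9])]
scene pliers_grip [(0.58, [312.4, 182.4]), (0.39, [248.5, 236.9])]
scene groove [(0.82, [250.2, 234.4]), (0.4, [404.5, 183.2])]
scene ring_gap [(0.63, [313.2, 224.2]), (0.5, [362.3, 209.7]), (0.49, [274.0, 200.9])]
scene pliers_tip [(0.52, [312.7, 215.8]), (0.3, [250.6, 248.3]), (0.24, [312.5, 222.8])]
scene ring_center [(0.6, [308.8, 220.9]), (0.42, [282.5, 202.2])]
```

View pics/z5.png

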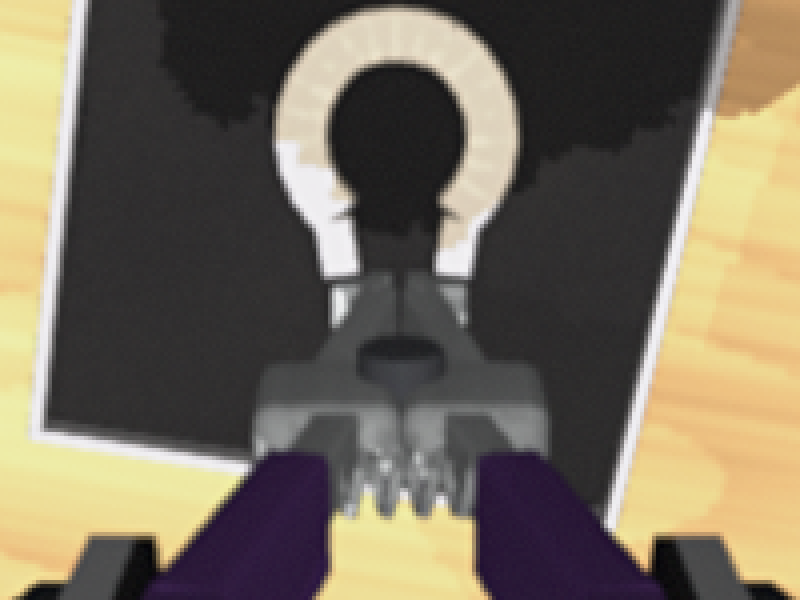

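View pics/z5s.png

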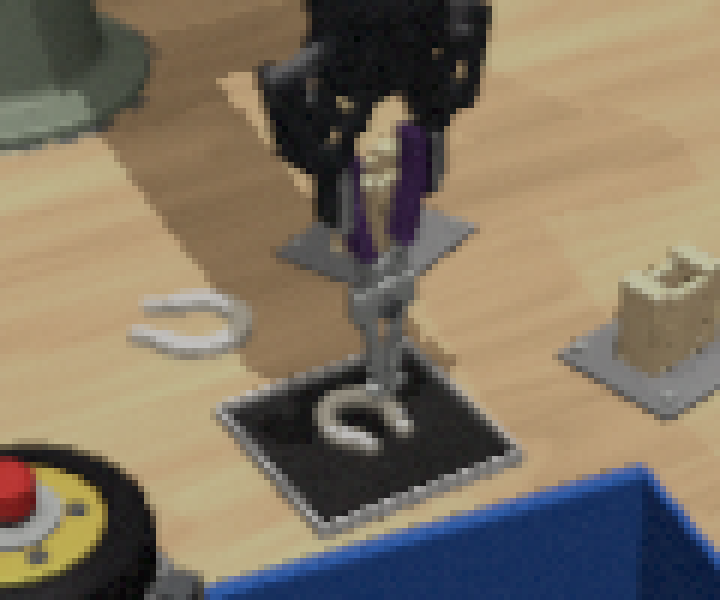

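step_arm --pt "-0.2 -0.3 -5 0 0 0" --pt "-0.1 -0.3 -8 0 0 0" --pt "0 0 -8 0 0 0" --pt "0 0 -4 0 0 0" --pt "0 0 -3 0 0 0" --pt "0 0 -1 0 0 0" --pt "0 0 0 0 0 0" --pt "0 0 0 0 0 0"

```text
time_s: 15.25
ee_pos: [0.5297, 0.0294, 0.1247]
ee_rot: [0.0, -0.096, 0.995, -0.0]
ft_force: [-0.4, 0.1, -1.5]
width: 0.0525
```

step_arm --pt "0 0 -1 0 0 0" --pt "0 0 0 0 0 0" --pt "0 0 0 0 0 0"

```text
time_s: 15.5
ee_pos: [0.5298, 0.0294, 0.1239]
ee_rot: [0.0, -0.096, 0.995, -0.0]
ft_force: [-0.6, 0.8, -2.1]
width: 0.0523
```

step_arm --pt "0 0 -1 0 0 0" --pt "0 0 0 0 0 0" --pt "0 0 0 0 0 0"

```text
time_s: 15.75
ee_pos: [0.5303, 0.0293, 0.1234]
ee_rot: [0.001, -0.096, 0.995, -0.0]
ft_force: [0.2, -0.1, 3.9]
width: 0.0523
```

```bash
python3 w.py 6 wrist scene|head -1; python3 - <<'E'
from h import *
d=np.load('pics/wrist6.npz');p={k:d[k] for k in d.files}
cv2.imwrite('pics/z6.png',cv2.cvtColor(p['pixels'],cv2.COLOR_RGB2BGR)[120:270,220:420].repeat(4,0).repeat(4,1))
d=np.load('pics/scene6.npz');p={k:d[k] for k in d.files}
cv2.imwrite('pics/z6s.png',cv2.cvtColor(p['pixels'],cv2.COLOR_RGB2BGR)[150:250,250:370].repeat(6,0).repeat(6,1))
E
```

```text
15.75 [0.5303 0.0293 0.1234] [ 9.000e-04 -9.640e-02  9.953e-01 -4.000e-04] [-0.084  0.389 -0.399  0.78  -0.    -0.277] [ 0.18789773 -0.0711619   3.9462121 ] 0.05230692759368996
```

View pics/z6.png

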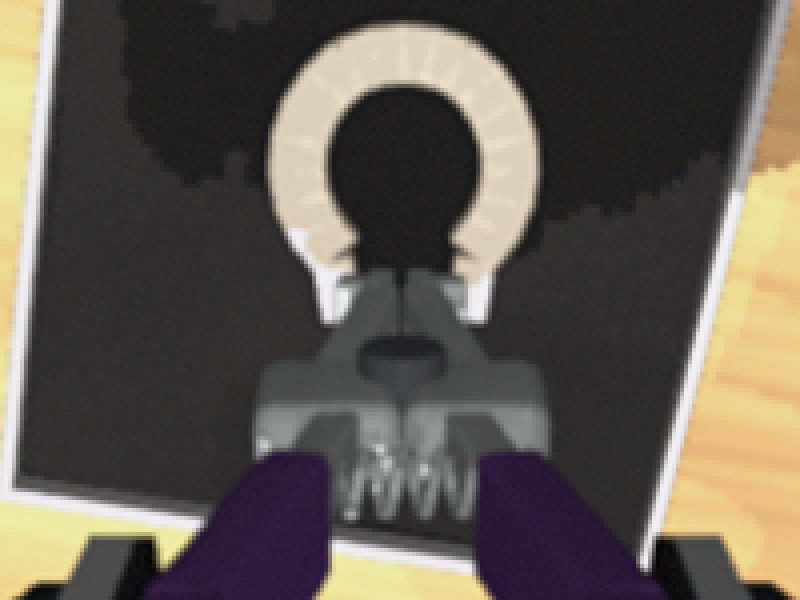

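View pics/z6s.png

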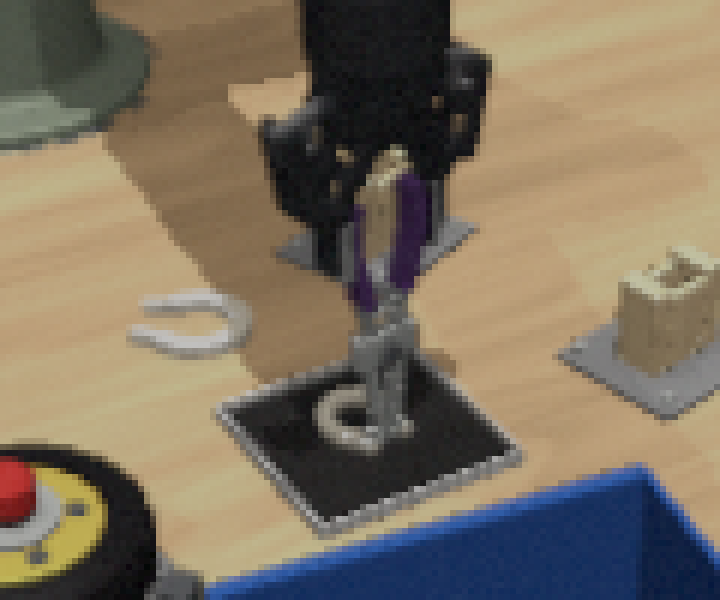

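step_arm --pt "0 0 0.5 0 0 0" --pt "0 0 0.5 0 0 0" --pt "0 0 0 0 0 0" --hand 49

```text
time_s: 17.0
ee_pos: [0.5299, 0.0292, 0.124]
ee_rot: [0.0, -0.096, 0.995, -0.0]
ft_force: [0.3, -1.3, 5.0]
width: 0.0488
```

step_arm --pt "0 0 0.3 0 0 0" --pt "0 0 0.3 0 0 0" --pt "0 0 0 0 0 0" --hand 46.5

```text
time_s: 17.25
ee_pos: [0.5299, 0.0291, 0.1246]
ee_rot: [0.0, -0.096, 0.995, -0.001]
ft_force: [0.9, -1.2, 4.9]
width: 0.0467
```

```bash
python3 w.py 7 wrist scene|head -1; python3 - <<'E'
from h import *
d=np.load('pics/wrist7.npz');p={k:d[k] for k in d.files}
cv2.imwrite('pics/z7.png',cv2.cvtColor(p['pixels'],cv2.COLOR_RGB2BGR)[120:270,220:420].repeat(4,0).repeat(4,1))
d=np.load('pics/scene7.npz');p={k:d[k] for k in d.files}
cv2.imwrite('pics/z7s.png',cv2.cvtColor(p['pixels'],cv2.COLOR_RGB2BGR)[150:250,250:370].repeat(6,0).repeat(6,1))
E
```

```text
17.25 [0.5299 0.0291 0.1246] [ 3.000e-04 -9.640e-02  9.953e-01 -5.000e-04] [-0.084  0.388 -0.398  0.784 -0.001 -0.277] [ 0.90712811 -1.17877631  4.85497355] 0.04671668162925439
```

View pics/z7.png

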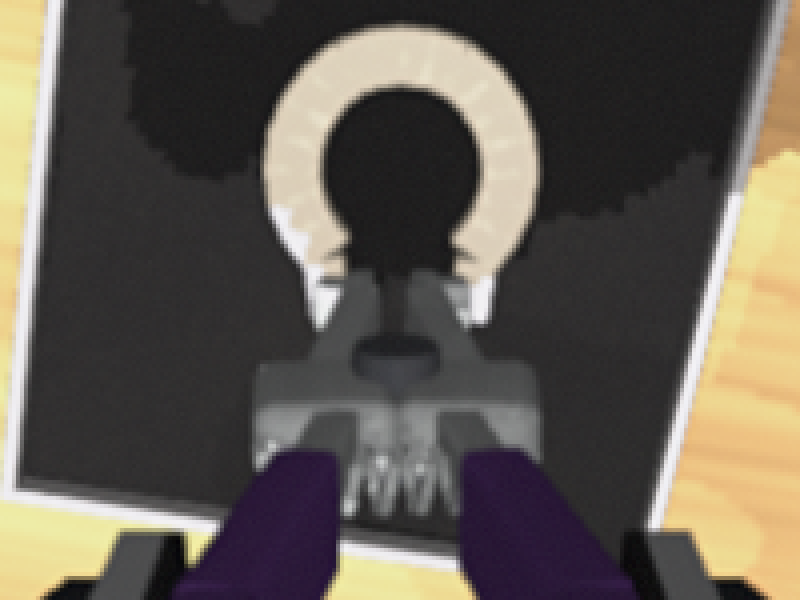

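View pics/z7s.png

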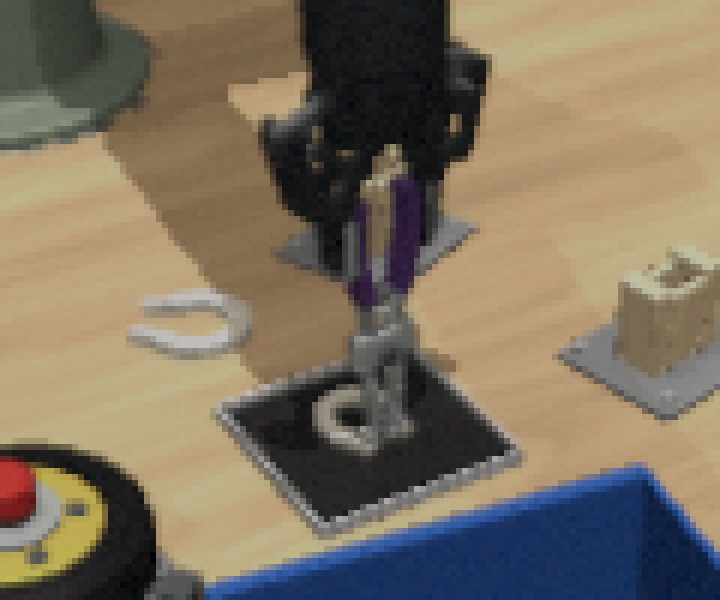

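step_arm --pt "0 0 0.5 0 0 0" --pt "0 0 0.5 0 0 0" --pt "0 0 0.3 0 0 0" --pt "0 0 0 0 0 0" --hand 42

```text
time_s: 18.58
ee_pos: [0.5294, 0.0296, 0.1254]
ee_rot: [-0.0, -0.096, 0.995, 0.0]
ft_force: [0.9, -0.6, 3.0]
width: 0.0421
```

step_arm --pt "0 0 0.5 0 0 0" --pt "0 0 0.5 0 0 0" --pt "0 0 0.3 0 0 0" --pt "0 0 0 0 0 0" --hand 37.5

```text
time_s: 18.92
ee_pos: [0.529, 0.0294, 0.1263]
ee_rot: [-0.001, -0.096, 0.995, -0.0]
ft_force: [0.0, -1.9, 0.4]
width: 0.0379
```

```bash
cat > l.py <<'E'
from h import *
import sys
t=sys.argv[1]
s=status.read_state();print(s['time_s'],np.round(s['ee_pos'],4),np.round(s['ee_rot'],4),np.round(s['ft_force'],1),s['width'])
for n,(a,b,c,d),k in [('wrist',(110,270,220,420),4),('scene',eval(sys.argv[2]) if len(sys.argv)>2 else (150,250,250,370),6)]:
    p=shot(n);np.savez(f'pics/{n}{t}.npz',**{k:np.array(v) for k,v in p.items()})
    cv2.imwrite(f'pics/z{n[0]}{t}.png',cv2.cvtColor(p['pixels'],cv2.COLOR_RGB2BGR)[a:b,c:d].repeat(k,0).repeat(k,1))
E
python3 l.py 8
```

```text
18.9167 [0.529  0.0294 0.1263] [-6.000e-04 -9.640e-02  9.953e-01 -1.000e-04] [ 0.  -1.9  0.4] 0.03791386490209793
```

View pics/zw8.png

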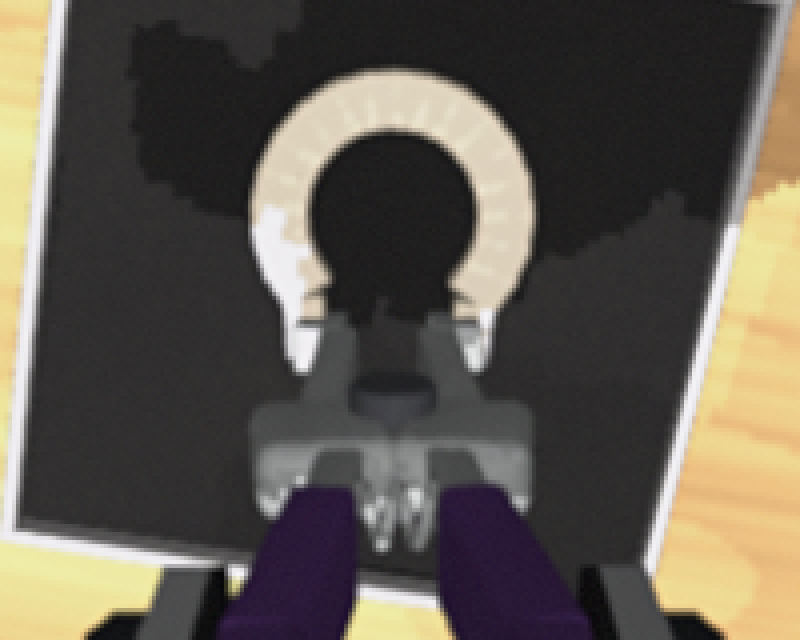

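View pics/zs8.png

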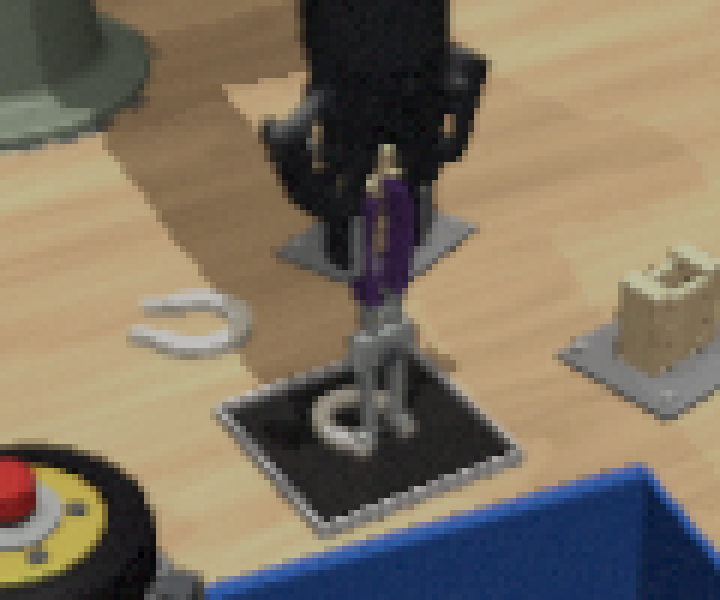

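step_arm --pt "0 0 0.2 0 0 0" --pt "0 0 0.3 0 0 0" --pt "0 0 0.3 0 0 0" --pt "0 0 0 0 0 0" --pt "0 0 0 0 0 0" --hand 32

```text
time_s: 19.43
ee_pos: [0.5292, 0.0295, 0.1274]
ee_rot: [-0.0, -0.096, 0.995, -0.0]
ft_force: [-0.2, -0.5, -1.2]
width: 0.032
```

```bash
python3 l.py 9
```

```text
19.4333 [0.5292 0.0295 0.1274] [-4.000e-04 -9.650e-02  9.953e-01 -0.000e+00] [-0.2 -0.5 -1.2] 0.03197455934183352
```

View pics/zw9.png

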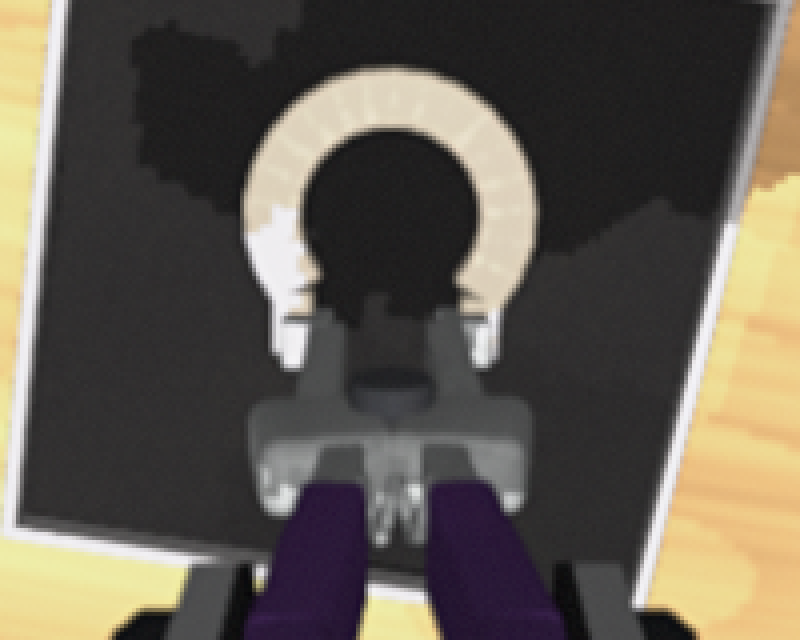

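View pics/zs9.png

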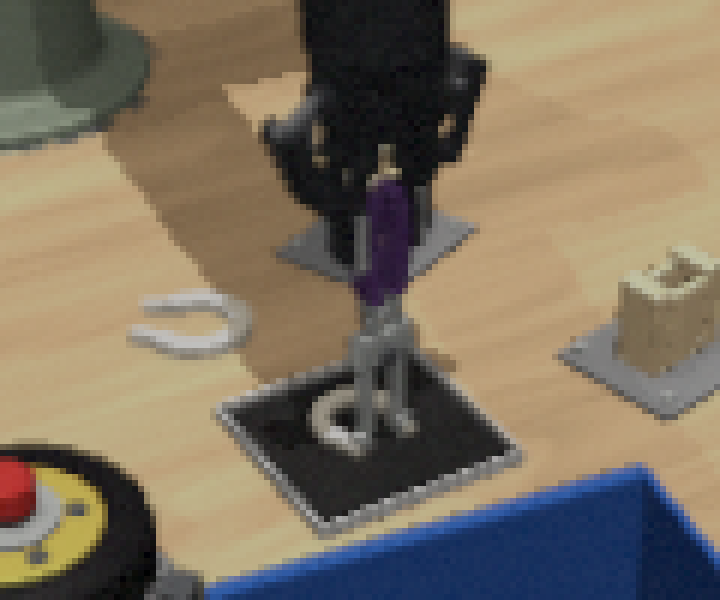

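step_arm --pt "0 0 -0.8 0 0 0" --pt "0 0 -0.7 0 0 0" --pt "0 0 0 0 0 0"

```text
time_s: 19.78
ee_pos: [0.5304, 0.0293, 0.1269]
ee_rot: [0.001, -0.096, 0.995, -0.0]
ft_force: [0.5, -0.2, 2.8]
width: 0.0321
```

step_arm --pt "0 0 1 0 0 0" --pt "0 0 1 0 0 0" --pt "0 0 2 0 0 0" --pt "0 0 3 0 0 0" --pt "0 0 5 0 0 0" --pt "0 0 7 0 0 0" --pt "0 0 8 0 0 0" --pt "0 0 8 0 0 0" --pt "0 0 5 0 0 0" --pt "0 0 2 0 0 0" --pt "0 0 0 0 0 0"

```text
time_s: 20.7
ee_pos: [0.5301, 0.0294, 0.1691]
ee_rot: [0.001, -0.096, 0.995, -0.0]
ft_force: [0.6, 0.5, -2.0]
width: 0.0321
```

```bash
python3 l.py 10
```

```text
20.7 [0.5301 0.0294 0.1691] [ 8.000e-04 -9.640e-02  9.953e-01 -3.000e-04] [ 0.6  0.5 -2. ] 0.03208725618887287
```

View pics/zw10.png

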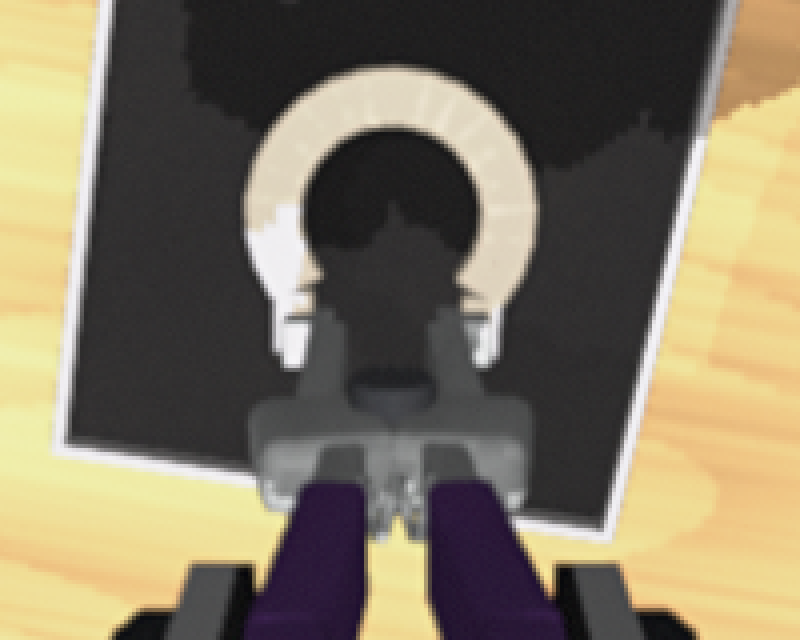

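View pics/zs10.png

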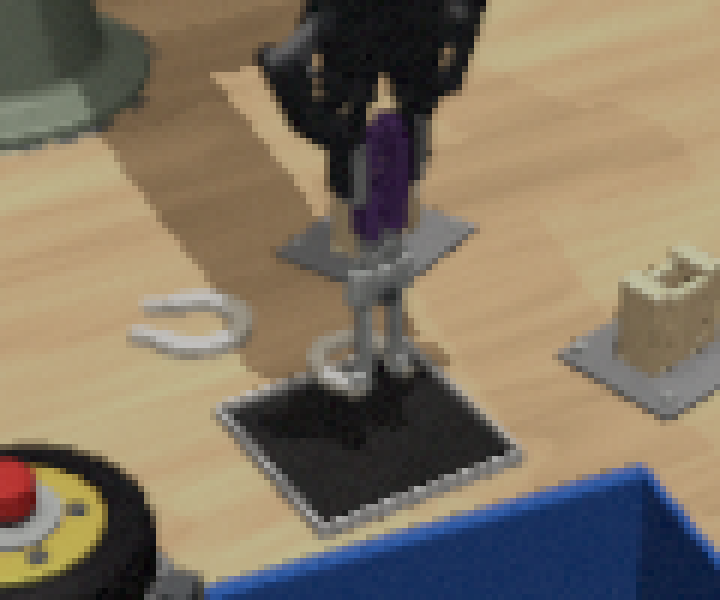

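```bash
cat > ringfit.py <<'E'
from h import *
import sys
from scipy.optimize import least_squares
def fit(p,tcp,ztop,yaw0=11.,dbg=None):
    """Rectify on plane z=ztop about guess; find white/tan ring pixels; fit outer circle r=27 & hole 17"""
    th=np.radians(yaw0);e=np.array([np.cos(th),np.sin(th)]);n=np.array([-e[1],e[0]])
    c=np.array(tcp[:2])-0.021*e
    g=np.arange(-40,40,.25)*1e-3
    U,V=np.meshgrid(g,g)
    X=c+(-V)[...,None]*e+(-U)[...,None]*n
    uv=proj(p,np.concatenate([X,np.full(X.shape[:2]+(1,),ztop)],-1).reshape(-1,3)).reshape(X.shape[:2]+(2,)).astype(np.float32)
    im=cv2.remap(p['pixels'],uv[...,0],uv[...,1],cv2.INTER_CUBIC)
    if dbg: cv2.imwrite(dbg,cv2.cvtColor(im,cv2.COLOR_RGB2BGR).repeat(2,0).repeat(2,1))
    return im,c,e,n,g
if __name__=='__main__':
    d=np.load('pics/wrist10.npz');p={k:d[k] for k in d.files}
    tcp=np.array([.5301,.0294,.1691])
    im,c,e,n,g=fit(p,tcp,tcp[2]-.117,11,'pics/rf10.png')
    m=(im.astype(float).mean(2)>100)
    # radial edges
    def res(v,pts,r):return np.hypot(pts[:,0]-v[0],pts[:,1]-v[1])-r
    # radial scan from approx centre for outer & inner
    for it in range(2):
      ctr=np.array([0.,0.]) if it==0 else np.array([a.x[0],a.x[1]])
      po=[];pi=[]
      for ang in np.radians(np.arange(60,301,4)):
        rr=np.arange(5,38,.1)
        x=ctr[0]+rr*np.cos(ang);y=ctr[1]+rr*np.sin(ang)
        row=((-x-(-40))/.25).round().astype(int);col=((-y+40)/.25).round().astype(int)
        ok=(row>=0)&(row<320)&(col>=0)&(col<320)
        v=m[row[ok],col[ok]];q=np.nonzero(v)[0]
        if len(q)<20: continue
        i0=q[0];i1=i0+np.argmin(v[i0:]) if not v[i0:].all() else -1
        pi.append((x[i0],y[i0])); 
        if i1>0: po.append((x[i1],y[i1]))
      po=np.array(po);pi=np.array(pi)
      a=least_squares(lambda v:res(v,po,v[2]),[0,0,27],loss='soft_l1',f_scale=.3)
      b=least_squares(lambda v:res(v,pi,v[2]),[0,0,17],loss='soft_l1',f_scale=.3)
    print('outer',a.x.round(2),'inner',b.x.round(2),'mm in ring frame (x fwd,y left) rel to',c.round(4))
    for v in (a.x,b.x): print('ring centre - tcp', (c+(v[0]*e+v[1]*n)*1e-3-tcp[:2]).round(4))
E
python3 ringfit.py
```

```text
outer [-1.1  -1.42 27.24] inner [-1.15 -1.34 16.3 ] mm in ring frame (x fwd,y left) rel to [0.5095 0.0254]
ring centre - tcp [-0.0214 -0.0056]
ring centre - tcp [-0.0215 -0.0055]
```

View pics/rf10.png

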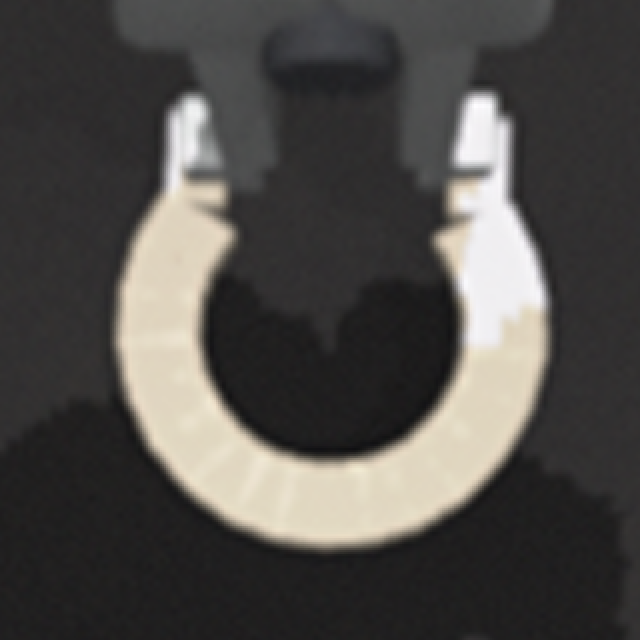

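step_arm --pt "0 0 5 0 0 0" --pt "0 0 10 0 0 0" --pt "0 0 12 0 0 0" --pt "1 -4 12 0 0 0" --pt "1.5 -8 12 0 0 0" --pt "2 -12 7 0 0 0" --pt "2 -16 4 0 0 0" --pt "2.5 -18 0 0 0 0" --pt "2.5 -18 0 0 0 0" --pt "2.5 -18 0 0 0 0" --pt "2.5 -18 0 0 0 0" --pt "2.5 -18 0 0 0 0" --pt "2.5 -18 0 0 0 0" --pt "2.5 -18 0 0 0 0" --pt "2 -18 0 0 0 0" --pt "2 -16 0 0 0 0" --pt "2 -12 0 0 0 0" --pt "1 -6 0 0 0 0" --pt "0.5 -2 0 0 0 0" --pt "0 0 0 0 0 0"

```text
time_s: 22.47
ee_pos: [0.561, -0.1907, 0.23]
ee_rot: [-0.0, -0.096, 0.995, 0.0]
ft_force: [-0.9, 1.4, -1.4]
width: 0.032
```

```bash
python3 l.py 11 "(150,270,190,310)"
```

```text
22.4667 [ 0.561  -0.1907  0.23  ] [-1.000e-04 -9.630e-02  9.954e-01  1.000e-04] [-0.9  1.4 -1.4] 0.032007810104262326
```

View pics/zw11.png

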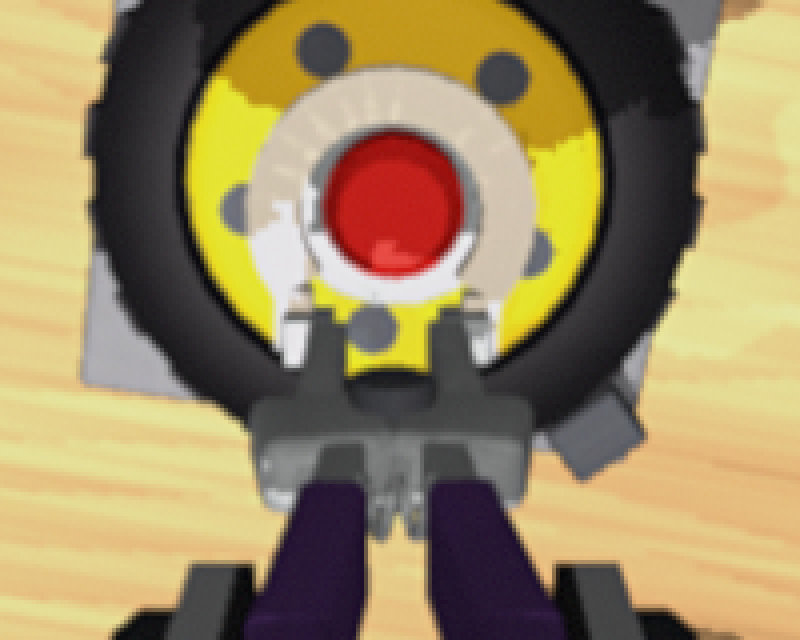

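View pics/zs11.png

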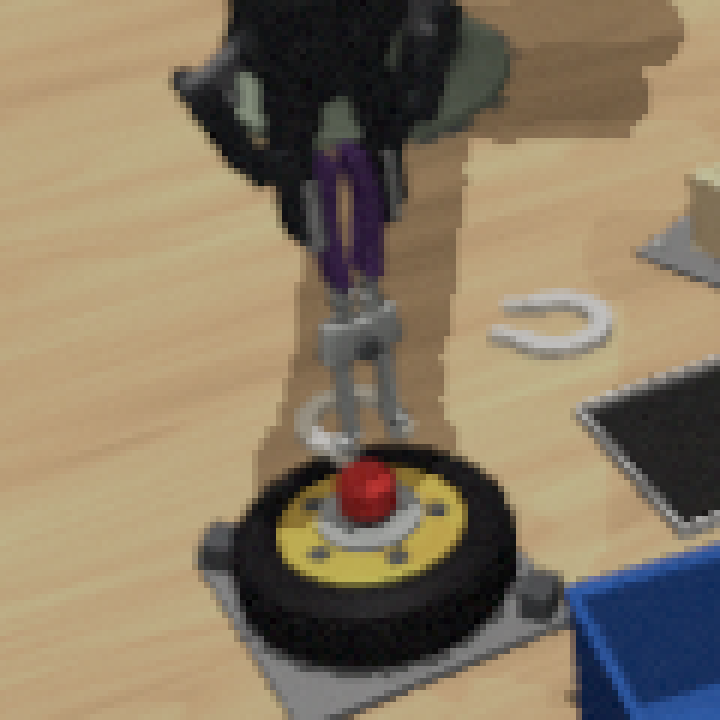

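```bash
cat > stub.py <<'E'
from h import *
from scipy.optimize import minimize
def stub(p,x0=(.5418,-.1964),dbg=None):
    im=p['pixels'].astype(int);m=((im[...,0]>90)&(im[...,1]<70)&(im[...,2]<70)).astype(np.uint8)
    k,lab,st,ce=cv2.connectedComponentsWithStats(m)
    u0=proj(p,[x0[0],x0[1],.08])[0]
    i=min(range(1,k),key=lambda j:np.hypot(*(ce[j]-u0))+(1e3 if st[j][4]<100 else 0))
    M=(lab==i);S=8
    big=lambda m:m
    t=np.linspace(0,2*np.pi,60)
    def sil(x,y):
        out=np.zeros((400*S//2,640*S//2),np.uint8)
        pts=[]
        for z,r in [(.063,.015),(.077,.015),(.0815,.0115)]:
            pts.append(proj(p,np.c_[x+r*np.cos(t),y+r*np.sin(t),np.full(60,z)]))
        return cv2.convexHull(np.vstack(pts).astype(np.float32))[:,0]
    def cost(v):
        h=sil(*v);o=np.zeros((400,640),np.uint8)
        sub=16
        o=np.zeros((400,640),np.uint8)
        cv2.fillPoly(o,[np.round(h*2**8).astype(np.int32)],255,cv2.LINE_AA,8)
        return np.abs(o/255.-M).sum()
    r=minimize(cost,x0,method='Nelder-Mead',options=dict(initial_simplex=[x0,(x0[0]+.006,x0[1]),(x0[0],x0[1]+.006)],xatol=1e-5))
    return r.x,r.fun,M.sum(),ce[i]
if __name__=='__main__':
    import sys
    d=np.load(f'pics/wrist{sys.argv[1]}.npz');p={k:d[k] for k in d.files}
    print(stub(p))
    q=shot('top');print('top',stub(q))
    d=np.load(f'pics/scene{sys.argv[1]}.npz');q={k:d[k] for k in d.files}
    print('scene',stub(q))
E
python3 stub.py 11
sed -i "s/np.load('pics\/wrist10.npz')/np.load(f'pics\/wrist{sys.argv[1]}.npz')/; s/tcp=np.array(.*/tcp=np.array(eval(sys.argv[2]))/; s/'pics\/rf10.png'/f'pics\/rf{sys.argv[1]}.png'/" ringfit.py
python3 ringfit.py 11 "[.5610,-.1907,.2300]"
```

```text
(array([ 0.54579404, -0.19453266]), np.float64(171.28235294117644), np.int64(964), array([318.05497925, 159.89004149]))
top (array([ 0.54168796, -0.19097316]), np.float64(537.0156862745098), np.int64(399), array([474.31077694, 225.30576441]))
scene (array([-5.12875225,  4.31863479]), np.float64(871.0), np.int64(871), array([178.56946039, 286.81285878]))
outer [ 4.04 -0.64 33.13] inner [-3.8  -0.79 13.36] mm in ring frame (x fwd,y left) rel to [ 0.5404 -0.1947]
ring centre - tcp [-0.0165 -0.0039]
ring centre - tcp [-0.0242 -0.0055]
```

View pics/rf11.png

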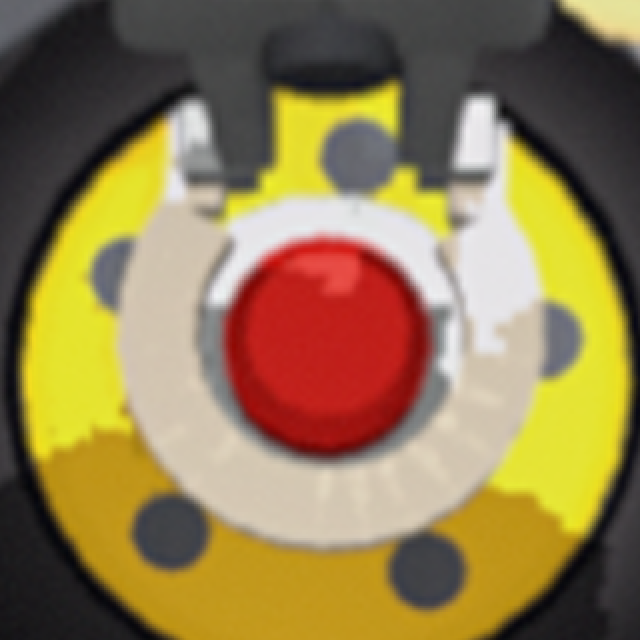

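```bash
sed -i "s/m=((im.*/m=((im[...,0]>70)\&(im[...,0]>1.9*im[...,1])\&(im[...,0]>1.9*im[...,2])).astype(np.uint8);m=cv2.morphologyEx(m,cv2.MORPH_CLOSE,np.ones((5,5),np.uint8))/; s/>100 else 0/>100 else 0/; s/st\[j\]\[4\]<100/st[j][4]<40/" stub.py
python3 - <<'E'
from stub import *
d=np.load('pics/wrist11.npz');p={k:d[k] for k in d.files}
for z in [1]:
    r=stub(p);print(r)
x,y=r[0];t=np.linspace(0,2*np.pi,60)
im=cv2.cvtColor(p['pixels'],cv2.COLOR_RGB2BGR)[110:220,260:380];im=cv2.resize(im,None,fx=5,fy=5,interpolation=cv2.INTER_CUBIC)
for z,rr,c in [(.063,.015,(255,0,0)),(.077,.015,(0,255,0)),(.0815,.0115,(255,255,0)),(.056,.027,(255,0,255))]:
    h=proj(p,np.c_[x+rr*np.cos(t),y+rr*np.sin(t),np.full(60,z)])
    cv2.polylines(im,[np.round((h-[260,110]+.5)*5).astype(np.int32)],True,c)
cv2.imwrite('pics/st11.png',im)
d=np.load('pics/top1.npz');p={k:d[k] for k in d.files};print(stub(p))
E
```

```text
(array([ 0.54566101, -0.194561  ]), np.float64(143.38039215686274), np.int64(993), array([318.01611279, 160.57099698]))
(array([ 0.54424782, -0.19643803]), np.float64(40.101960784313725), np.int64(98), array([391.8877551 , 204.97959184]))
```

View pics/st11.png

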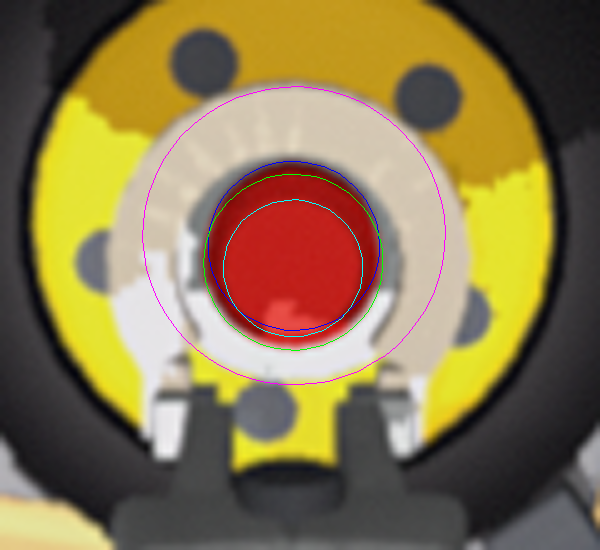

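step_arm --pt "2 0.7 -3 0 0 0" --pt "2 0.5 -5 0 0 0" --pt "2 0.5 -5 0 0 0" --pt "0 0 -4 0 0 0" --pt "0 0 -2 0 0 0" --pt "0 0 0 0 0 0" --pt "0 0 0 0 0 0"

```text
time_s: 23.2
ee_pos: [0.5669, -0.1888, 0.2109]
ee_rot: [-0.0, -0.096, 0.995, -0.0]
ft_force: [-0.2, 0.1, -1.7]
width: 0.0324
```

```bash
python3 l.py 12 "(150,270,190,310)"; cat > chk.py <<'E'
from stub import *
from ringfit import fit
import sys
t,tcp=sys.argv[1],np.array(eval(sys.argv[2]))
d=np.load(f'pics/wrist{t}.npz');p={k:d[k] for k in d.files}
r=stub(p,dbg=1);print(r)
x,y=r[0]; a=np.linspace(0,2*np.pi,60)
im=cv2.cvtColor(p['pixels'],cv2.COLOR_RGB2BGR)[110:220,260:380];im=cv2.resize(im,None,fx=5,fy=5,interpolation=cv2.INTER_CUBIC)
cx,cy=tcp[0]-.0214,tcp[1]-.0056; print('ring',cx,cy,'delta mm',(x-cx)*1e3,(y-cy)*1e3)
for X,Y,z,rr,c in [(x,y,.077,.015,(0,255,0)),(x,y,.0815,.0115,(255,255,0)),(x,y,.056,.027,(255,0,255)),(cx,cy,tcp[2]-.117,.027,(0,0,0)),(cx,cy,tcp[2]-.117,.017,(255,0,0))]:
    h=proj(p,np.c_[X+rr*np.cos(a),Y+rr*np.sin(a),np.full(60,z)])
    cv2.polylines(im,[np.round((h-[260,110]+.5)*5).astype(np.int32)],True,c)
cv2.imwrite(f'pics/st{t}.png',im)
E
python3 chk.py 12 "[float(v) for v in __import__('workcell').status.read_state()['ee_pos']]"
```

```text
23.2 [ 0.5669 -0.1888  0.2109] [-2.000e-04 -9.640e-02  9.953e-01 -1.000e-04] [-0.2  0.1 -1.7] 0.03242321552687741
(array([ 0.54640064, -0.1947097 ]), np.float64(216.61960784313726), np.int64(1077), array([316.85143918, 159.01671309]))
ring 0.5457404165182674 -0.19462250545203857 delta mm 0.6602270382978226 -0.08719537228168983
```

View pics/st12.png

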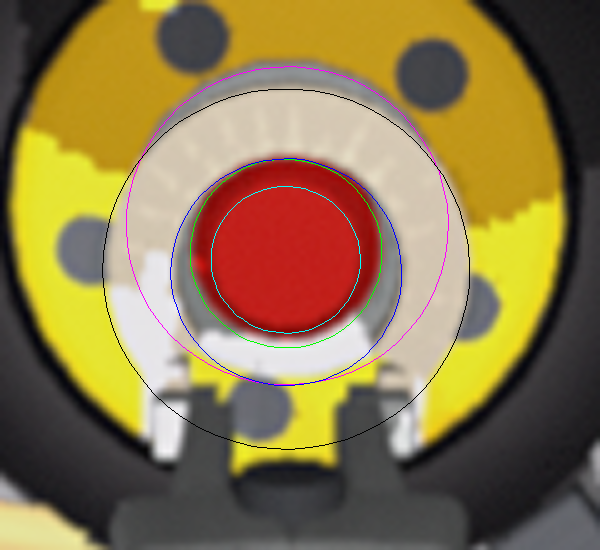

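View pics/zs12.png

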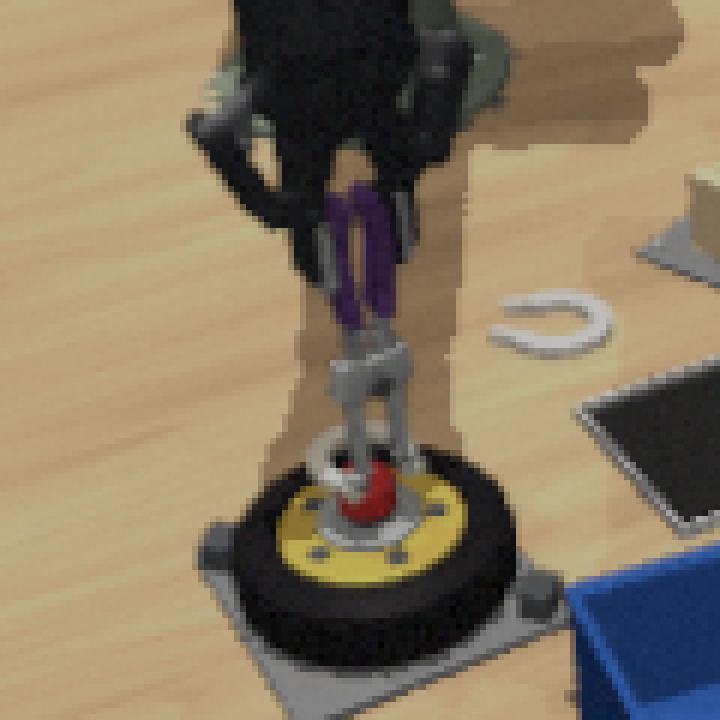

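step_arm --pt "-0.2 0 -2 0 0 0" --pt "0 0 -2 0 0 0" --pt "0 0 -2 0 0 0" --pt "0 0 -2 0 0 0" --pt "0 0 -1 0 0 0" --pt "0 0 0 0 0 0"

```text
time_s: 23.8
ee_pos: [0.5667, -0.1888, 0.2018]
ee_rot: [-0.0, -0.096, 0.995, -0.0]
ft_force: [-0.4, 0.4, -2.7]
width: 0.0323
```

step_arm --pt "0 0 -1.5 0 0 0" --pt "0 0 -1.5 0 0 0" --pt "0 0 -1.5 0 0 0" --pt "0 0 -1.5 0 0 0" --pt "0 0 0 0 0 0"

```text
time_s: 24.22
ee_pos: [0.5667, -0.1888, 0.1958]
ee_rot: [-0.0, -0.096, 0.995, -0.0]
ft_force: [-0.4, -0.4, -2.0]
width: 0.0322
```

```bash
python3 l.py 13 "(150,270,190,310)"
```

```text
24.2167 [ 0.5667 -0.1888  0.1958] [-2.000e-04 -9.640e-02  9.953e-01 -1.000e-04] [-0.4 -0.4 -2. ] 0.03216293331254727
```

View pics/zw13.png

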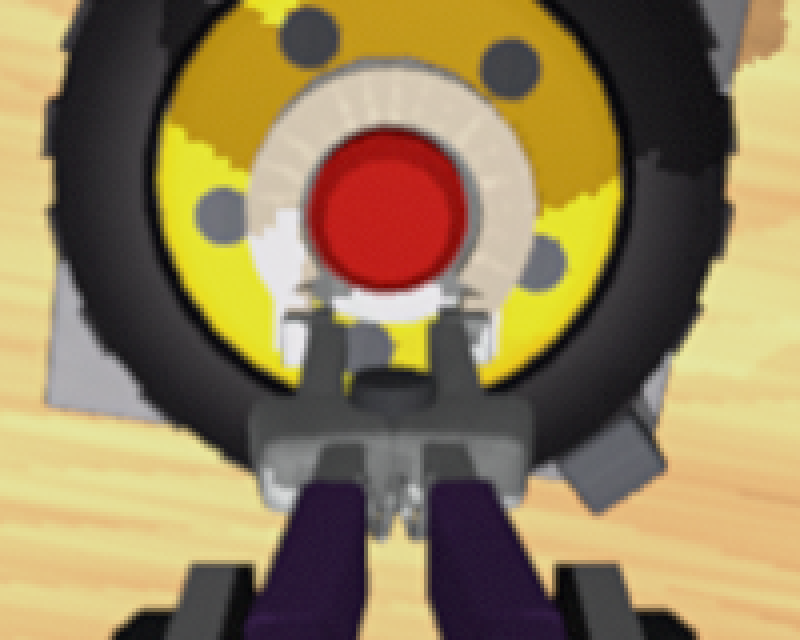

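View pics/zs13.png

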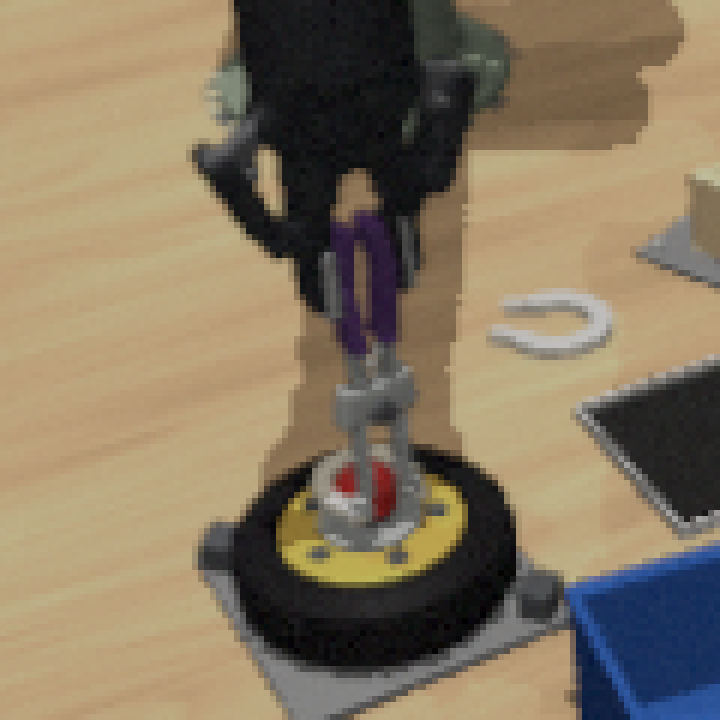

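step_arm --pt "-0.7 -0.4 0 0 0 0" --pt "-0.6 -0.4 0 0 0 0" --pt "0 0 -1.5 0 0 0" --pt "0 0 -2 0 0 0" --pt "0 0 -2 0 0 0" --pt "0 0 -1.5 0 0 0" --pt "0 0 0 0 0 0"

```text
time_s: 24.9
ee_pos: [0.5653, -0.1896, 0.1886]
ee_rot: [-0.0, -0.096, 0.995, 0.0]
ft_force: [-0.2, 0.3, -2.3]
width: 0.0323
```

```bash
python3 l.py 14 "(150,270,190,310)"
```

```text
24.9 [ 0.5653 -0.1896  0.1886] [-3.000e-04 -9.640e-02  9.953e-01  0.000e+00] [-0.2  0.3 -2.3] 0.032304608739144605
```

View pics/zw14.png

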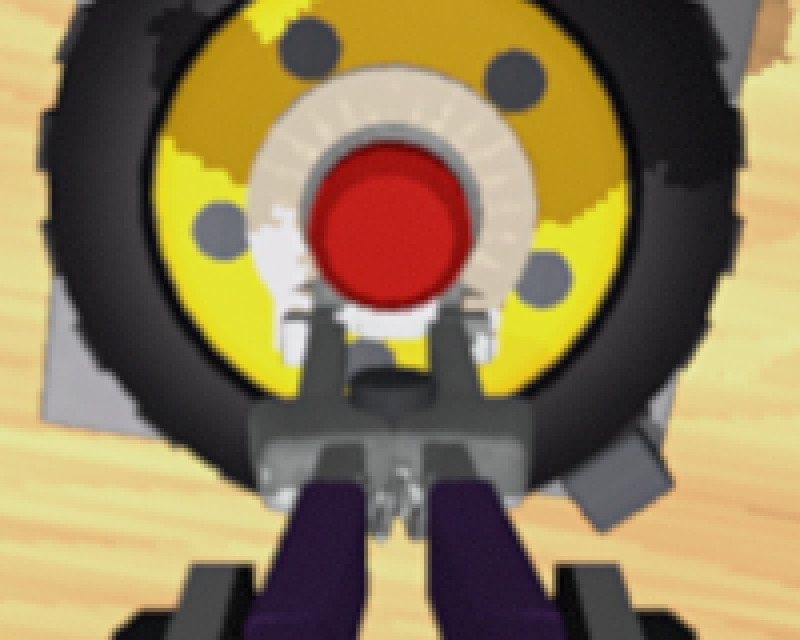

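View pics/zs14.png

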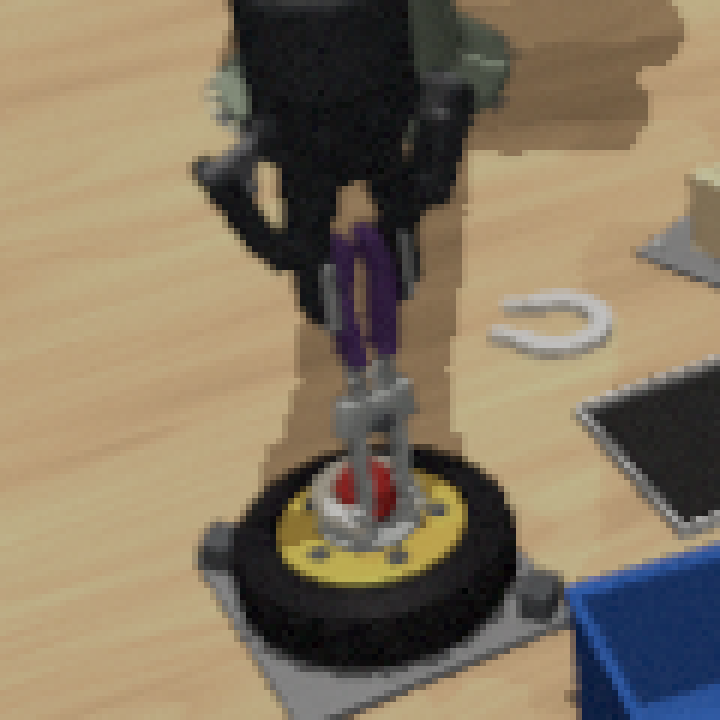

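step_arm --pt "0 0 -1.5 0 0 0" --pt "0 0 -2 0 0 0" --pt "0 0 -2 0 0 0" --pt "0 0 -1.5 0 0 0" --pt "0 0 -0.6 0 0 0" --pt "0 0 0 0 0 0"

```text
time_s: 25.5
ee_pos: [0.5654, -0.1896, 0.1812]
ee_rot: [-0.0, -0.096, 0.995, -0.0]
ft_force: [-0.3, 0.8, -1.1]
width: 0.0322
```

step_arm --pt "0 0 -0.8 0 0 0" --pt "0 0 0 0 0 0" --pt "0 0 0 0 0 0"

```text
time_s: 25.75
ee_pos: [0.5656, -0.1897, 0.1808]
ee_rot: [0.0, -0.096, 0.995, -0.0]
ft_force: [-0.5, -0.1, -2.3]
width: 0.0322
```

```bash
python3 l.py 15 "(150,270,190,310)"
```

```text
25.75 [ 0.5656 -0.1897  0.1808] [ 0.000e+00 -9.640e-02  9.953e-01 -2.000e-04] [-0.5 -0.1 -2.3] 0.032221631515729626
```

View pics/zw15.png

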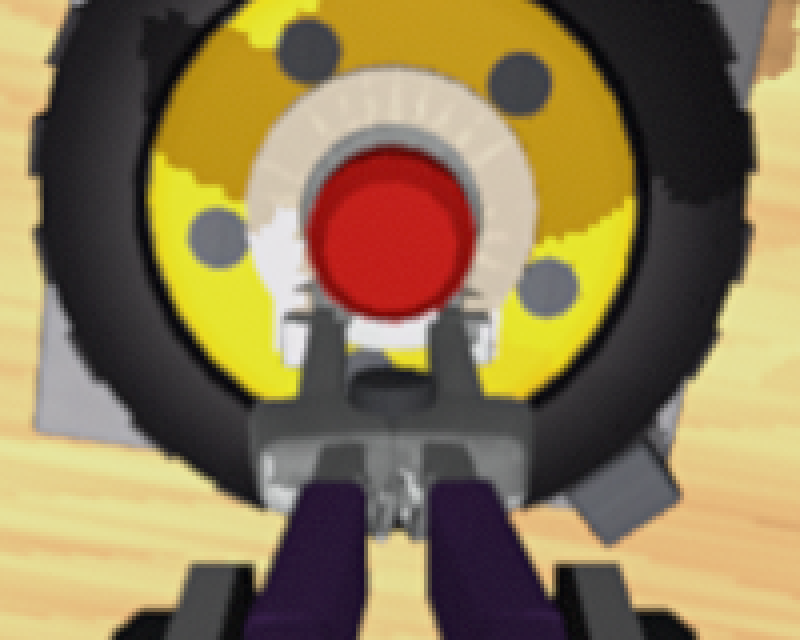

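View pics/zs15.png

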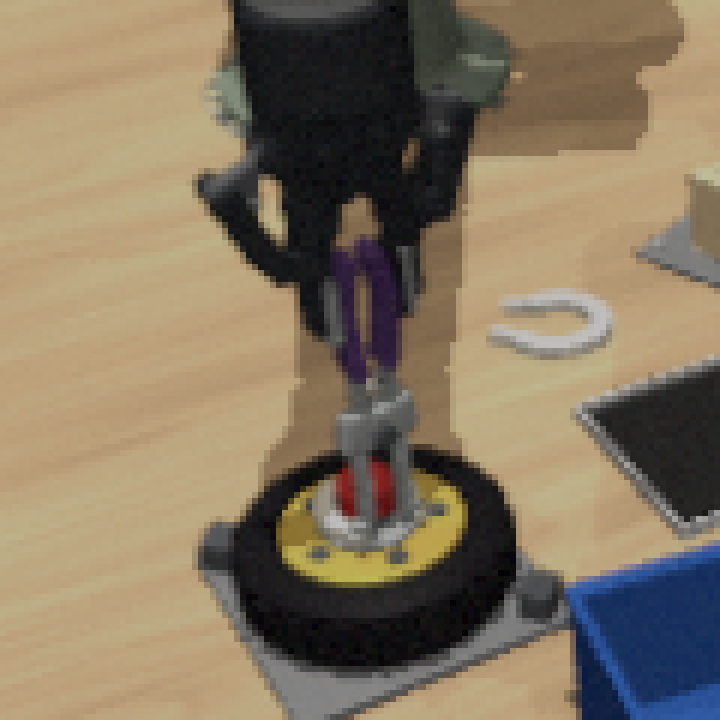

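step_arm --pt "0 0 -0.6 0 0 0" --pt "0 0 0 0 0 0" --pt "0 0 0 0 0 0"

```text
time_s: 26.1
ee_pos: [0.5656, -0.1897, 0.1802]
ee_rot: [0.0, -0.096, 0.995, -0.0]
ft_force: [-0.7, 0.8, -1.5]
width: 0.0324
```

step_arm --pt "0 0 -0.6 0 0 0" --pt "0 0 0 0 0 0" --pt "0 0 0 0 0 0"

```text
time_s: 26.35
ee_pos: [0.5656, -0.1897, 0.1795]
ee_rot: [0.0, -0.096, 0.995, -0.0]
ft_force: [-0.1, -0.3, -1.3]
width: 0.0323
```

step_arm --pt "0 0 -0.6 0 0 0" --pt "0 0 0 0 0 0" --pt "0 0 0 0 0 0"

```text
time_s: 26.6
ee_pos: [0.5656, -0.1898, 0.1791]
ee_rot: [0.0, -0.096, 0.995, -0.0]
ft_force: [1.0, 0.2, -1.0]
width: 0.0321
```

step_arm --pt "0 0 -0.5 0 0 0" --pt "0 0 0 0 0 0" --pt "0 0 0 0 0 0"

```text
time_s: 26.85
ee_pos: [0.5659, -0.1898, 0.1789]
ee_rot: [0.0, -0.096, 0.995, -0.0]
ft_force: [-0.3, -0.8, 2.0]
width: 0.0322
```

step_arm --pt "0 0 -0.5 0 0 0" --pt "0 0 0 0 0 0" --pt "0 0 0 0 0 0"

```text
time_s: 27.1
ee_pos: [0.5661, -0.1899, 0.1787]
ee_rot: [0.001, -0.096, 0.995, -0.001]
ft_force: [-0.2, -0.2, 5.8]
width: 0.0324
```

```bash
python3 l.py 16 "(150,270,190,310)"
```

```text
27.1 [ 0.5661 -0.1899  0.1787] [ 7.000e-04 -9.640e-02  9.953e-01 -6.000e-04] [-0.2 -0.2  5.8] 0.0324392129801922
```

View pics/zw16.png

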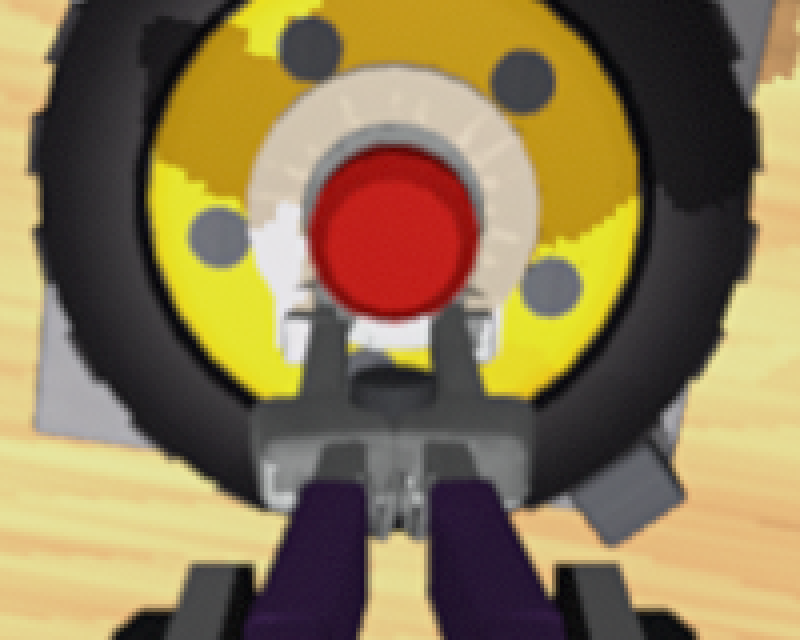

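View pics/zs16.png

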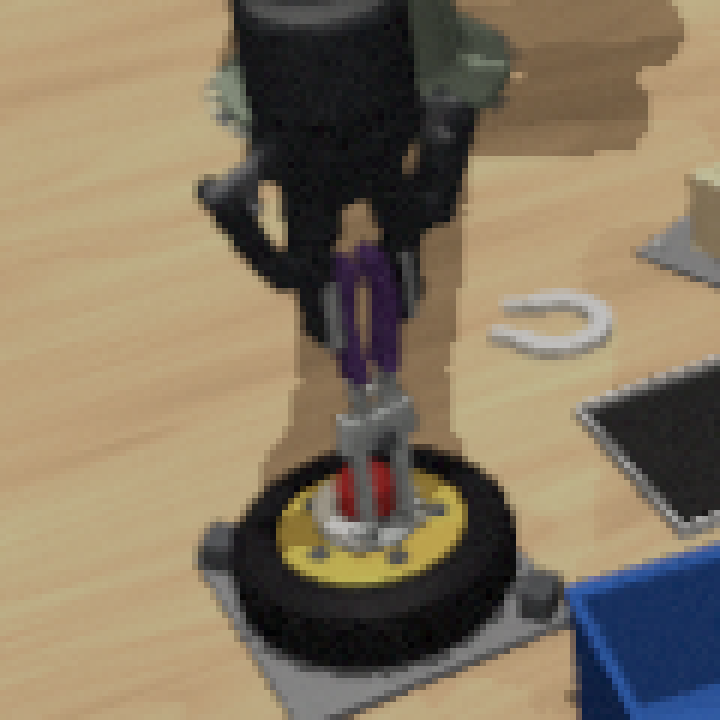

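The force now jumps at TCP z 0.1787, the height expected with the ring on the washer. I'll ease off a little and let it settle.

step_arm --pt "0 0 0.5 0 0 0" --pt "0 0 0 0 0 0" --pt "0 0 0 0 0 0" --pt "0 0 0 0 0 0" --pt "0 0 0 0 0 0"

```text
time_s: 27.62
ee_pos: [0.5658, -0.1899, 0.1788]
ee_rot: [0.0, -0.096, 0.995, -0.0]
ft_force: [-0.6, 0.2, 4.9]
width: 0.0323
```

```bash
python3 l.py 17 "(150,270,190,310)"; python3 - <<'E'
from h import *
d=np.load('pics/wrist17.npz');p={k:d[k] for k in d.files}
tcp=np.array(status.read_state()['ee_pos']);a=np.linspace(0,2*np.pi,80)
im=cv2.cvtColor(p['pixels'],cv2.COLOR_RGB2BGR)[110:220,260:380];im=cv2.resize(im,None,fx=5,fy=5,interpolation=cv2.INTER_CUBIC)
for X,Y,z,rr,c in [(.5448,-.1949,.077,.015,(0,255,0)),(tcp[0]-.0214,tcp[1]-.0056,.062,.027,(0,0,0)),(tcp[0]-.0214,tcp[1]-.0056,.062,.017,(255,0,0))]:
    h=proj(p,np.c_[X+rr*np.cos(a),Y+rr*np.sin(a),np.full(80,z)])
    cv2.polylines(im,[np.round((h-[260,110]+.5)*5).astype(np.int32)],True,c)
cv2.imwrite('pics/st17.png',im);print(tcp[0]-.0214,tcp[1]-.0056)
E
```

```text
27.6167 [ 0.5658 -0.1899  0.1788] [ 3.000e-04 -9.640e-02  9.953e-01 -4.000e-04] [-0.6  0.2  4.9] 0.032305435833849164
0.5444155023855445 -0.19544654760118985
```

View pics/st17.png

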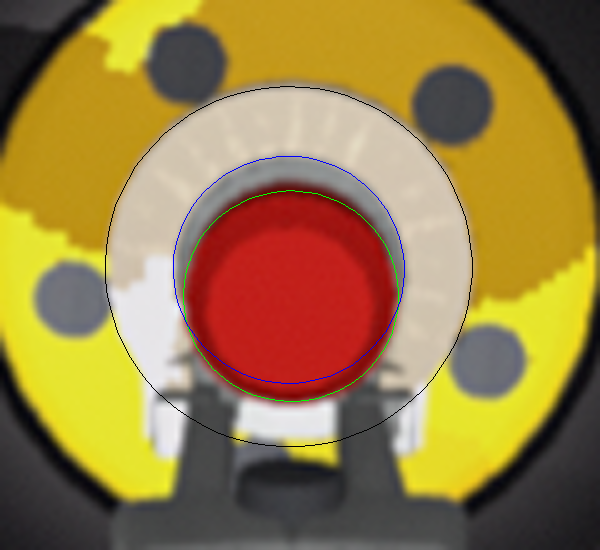

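```bash
python3 -c "
from h import *
print(ticket.hand_in()); s=status.read_state(); print(s['time_s'],s['ee_pos'],s['ft_force'],s['width'])"
```

```text
the job is handed in; nothing more can be done
None
the job is handed in; nothing more can be done
```

The ring is spread open at the stub's groove, still held on the squeezed, upright pliers, and the job was handed in at about 27.7 s of the 45 s. I took the pliers from the leftmost rack, seated the tips in the ring's gap in the tray, squeezed in stages, and lifted the ring out. I then lowered it over the stub, shifting it about 1.6 mm once I saw it was off centre.

Last checks before handing in:
- **Centring:** the ring's centre measured within about 1 mm of the stub's axis (5 mm allowed).
- **Height:** the tool stopped where I expected it with the ring resting on the washer, with about 6–7 N of contact.
- **Level:** the ring's outline matched a level circle drawn at that height. I did not measure its tilt separately.
- **Squeeze:** the opening read 32.3 mm, about fully spread. The gap measured about 30 mm in the tray, and the ring looked the same on the pliers afterwards. The pliers were upright.
- **Bystanders:** I kept clear of the toys and the toolbox and had no unexpected contact, but took no final picture of all four.

- **Disagreements:** the stub-outline fit gave x values about 1–2 mm apart between views because the ring partly hid the stub. The last overlay settled it. The fit on the scene picture, and one of two on the top picture, locked onto something else and I ignored them.
- **Not measured:** the joint angles and contact forces between pliers, ring and fingers could not be read directly. I inferred them from the pictures, the opening and the wrist force.

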